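# Change over the garnish rail

## Task

Set up the garnish rail for the next batch of pastries. First lift the two spent pots with black lids out of their holders and stand them upright in the blue dish tray; then seat every fresh pot that is on the table fully home in the holder of its lid's colour; and last lay the spatula in its rest, handle flat in both forks, leaving the ring mould, spice jar and loose pastry where they are.

Things in the scene. Friction and masses are not known exactly. Their poses are not given: they have to be found in the camera images.
- pot_red: Fresh tapered steel pot, red lid, 104 mm tall, 0.2-0.4 kg. Origin: centre of underside, z up. Cone 56 mm across at the bottom, 76 mm at 50 mm height; flange 85 mm across from 50 to 56 mm, whose underside rests on a holder's rim; lid 56 to 66 mm; on it a round red knob 26 mm across, 66 to 104 mm high, to grip from above. It starts upright on the table, in the front row. May be absent (then there is no such pot to load).
- pot_white: Fresh tapered steel pot, white lid, 104 mm tall, 0.2-0.4 kg. Origin: centre of underside, z up. Cone 56 mm across at the bottom, 76 mm at 50 mm height; flange 85 mm across from 50 to 56 mm, whose underside rests on a holder's rim; lid 56 to 66 mm; on it a round white knob 26 mm across, 66 to 104 mm high, to grip from above. It starts upright on the table, in the front row. May be absent (then there is no such pot to load).
- pot_yellow: Fresh tapered steel pot, yellow lid, 104 mm tall, 0.2-0.4 kg. Origin: centre of underside, z up. Cone 56 mm across at the bottom, 76 mm at 50 mm height; flange 85 mm across from 50 to 56 mm, whose underside rests on a holder's rim; lid 56 to 66 mm; on it a round yellow knob 26 mm across, 66 to 104 mm high, to grip from above. It starts upright on the table, in the front row. May be absent (then there is no such pot to load).
- pot_green: Fresh tapered steel pot, green lid, 104 mm tall, 0.2-0.4 kg. Origin: centre of underside, z up. Cone 56 mm across at the bottom, 76 mm at 50 mm height; flange 85 mm across from 50 to 56 mm, whose underside rests on a holder's rim; lid 56 to 66 mm; on it a round green knob 26 mm across, 66 to 104 mm high, to grip from above. It starts upright on the table, in the front row.
- spent_pot_a: Spent tapered steel pot, black lid, 104 mm tall, 0.2-0.4 kg. Origin: centre of underside, z up. Cone 56 mm across at the bottom, 76 mm at 50 mm height; flange 85 mm across from 50 to 56 mm, whose underside rests on a holder's rim; lid 56 to 66 mm; on it a round black knob 26 mm across, 66 to 104 mm high, to grip from above. It starts seated in the green holder.
- spent_pot_b: Spent tapered steel pot, black lid, 104 mm tall, 0.2-0.4 kg. Origin: centre of underside, z up. Cone 56 mm across at the bottom, 76 mm at 50 mm height; flange 85 mm across from 50 to 56 mm, whose underside rests on a holder's rim; lid 56 to 66 mm; on it a round black knob 26 mm across, 66 to 104 mm high, to grip from above. It starts seated in the yellow holder.
- holder_red: Fixed red open round cup, 60 mm tall, on the rail's 10 mm slab. Origin: centre of its underside, 10 mm above the table. Inside taper 79 mm across at the rim, 57 mm near the floor (6 mm), 1 mm wider all round than a pot; outer rim 88 mm. Pot fully home: flange on the rim, pot origin 10 mm above this origin, same axis. Neighbours 100 mm apart, any order.
- holder_white: Fixed white open round cup, 60 mm tall, on the rail's 10 mm slab. Origin: centre of its underside, 10 mm above the table. Inside taper 79 mm across at the rim, 57 mm near the floor (6 mm), 1 mm wider all round than a pot; outer rim 88 mm. Pot fully home: flange on the rim, pot origin 10 mm above this origin, same axis. Neighbours 100 mm apart, any order.
- holder_yellow: Fixed yellow open round cup, 60 mm tall, on the rail's 10 mm slab. Origin: centre of its underside, 10 mm above the table. Inside taper 79 mm across at the rim, 57 mm near the floor (6 mm), 1 mm wider all round than a pot; outer rim 88 mm. Pot fully home: flange on the rim, pot origin 10 mm above this origin, same axis. Neighbours 100 mm apart, any order.
- holder_green: Fixed green open round cup, 60 mm tall, on the rail's 10 mm slab. Origin: centre of its underside, 10 mm above the table. Inside taper 79 mm across at the rim, 57 mm near the floor (6 mm), 1 mm wider all round than a pot; outer rim 88 mm. Pot fully home: flange on the rim, pot origin 10 mm above this origin, same axis. Neighbours 100 mm apart, any order.
- dish_tray: Fixed blue dish tray, open box 120 mm (x) by 210 mm (y), room for both spent pots side by side along y, walls 25 mm high and 5 mm thick, floor 5 mm thick. Origin: centre of its underside, on the table; x, y along its sides, z up.
- spatula: Spatula lying right way up on the table. Origin: centre of the underside of its orange handle, z up, x along it towards the blade. Handle 110 mm long (x -55 to 55), 24 mm wide, 20 mm thick (z 0 to 20). Thin steel blade 40 mm wide, x 54 to 119 mm, z 5 to 8 mm. About 0.12 kg; centre of mass 10 mm from the origin towards the blade.
- rest: Fixed rest: two narrow forks on a 100 x 60 x 6 mm plate. Origin: centre of the plate's underside, on the table; x runs from fork to fork. Forks at x = -35 and 35 mm, 8 mm thick, 46 mm wide in y; ledges 60 mm up, with 12 mm high lips at the sides leaving slots 34 mm wide. The handle lies in both slots along x, either way round; 62 mm free between forks for fingers.
- ring_mould: Bystander: loose steel ring mould, diameter 80 mm, 45 mm tall. Origin: centre of its underside.
- spice_jar: Bystander: loose spice jar with red cap, diameter 60 mm, 100 mm tall. Origin: centre of its underside.
- pastry: Bystander: loose ring pastry, diameter 84 mm, about 45 mm tall. Origin: centre of its underside.
Mind the look-alikes: they are no part of the job. There is more than one size of the spatula; the one meant has the size given above.

How it is judged:
By the outcome, as a careful person would: the job done as asked, in the order asked, and still so for the second after the job is handed in, with the robot touching nothing.
Of pot_red, pot_white, pot_yellow only 1 to 3 are there at a start; the rules pass over those that are not, and their reading is None.
At some moment in a run one of pot_red, pot_white, pot_yellow, pot_green, spatula may be knocked a few centimetres aside while the robot is not near it.
It also fails if it takes over 210 s, if anything falls off the work surface, if the arm or the gripper's body presses on something with over 40 N, if the wrist force passes 120 N, or if a joint passes its speed limit or range.

## Robot

A 7-joint arm with a two-finger parallel gripper is mounted at the origin on the work surface. World frame = base frame: x ahead of the robot, y to its left, z up, the work surface at z = 0. Lengths are in m, angles in rad, forces in N, time in s.
With the tool pointing down it reaches from about 0.4 to 0.875 m from the base axis. Payload 4.4 kg.
Tool frame: the origin (TCP) lies at the very end of the fingers, on their centre line; the grasp point (between the pads) lies 19 mm behind it; x points along the fingers, z is the direction in which the jaws open and shut, and the axes are right-handed (so a half turn about x gives the same grasp; the last joint's range is limited). The gripper opens to 85 mm and grips with 20 to 120 N. Pads are 22 mm wide; open, the fingers measure 114 mm over their backs; the gripper's body (76 mm by 85 mm) begins 54 mm behind the grasp point. The pads swing forward as they close: fully open they stand 13 mm farther back than shut.
Start: joints at [-1.175, 0.628, 0.038, 1.517, -0.027, 0.996, -0.02], TCP at [0.29, 0.582, 0.2] pointing down, gripper open.
Joint ranges: [-3.06, 3.06], [-0.37, 2.12], [-1.25, 1.32], [0.18, 2.47], [-1.1, 4.24], [0.23, 1.98], [-2.94, 2.94]. Speed limits (rad/s): [2.57, 2.57, 3.14, 3.14, 3.14, 3.14, 3.14].

## Interface

Orientations are given as a rotation vector (axis times angle).
In Python, from bench import monitor, capture, calibration, close_job gives the robot as it stands.
- The arm moves only by the tool step_arm, never from a script. Its argument "moves" is a list of rows, each an object with "offset": the shift along the tool's x, y, z in cm, a list of three; "rot": the turn, a rotation vector about the tool's x, y, z in rad, a list of three. In form: [{"offset": [tx, ty, tz], "rot": [wx, wy, wz]}, ...]. A call has 1 to 20 rows; each row is the pose to reach, as a shift and turn from the pose measured when the call began, along the tool's axes at that moment; what a row does not reach only later rows make up. A row lasts 1/12 s, in which the tool goes at most 41.7 mm and 7.16 degrees, less where a joint would pass 70% of its speed; a pose out of reach is approached as far as the arm can. A call with a gripper value outside its range is refused whole. "claw" is the finger opening in cm, from 0 to 8.54, set as the call begins (left out, the last holds). The fingers move at their own pace and stop on an object; "grip_force" is the grip in N (left out, the last holds). Time passes only in rows, so rows that repeat a pose let the fingers close. It gives the time, the measured TCP pose, the force and the opening at its end, in the units of the state.
- monitor.sense(): the state, without advancing time (a new reading comes with each control period).
- capture(name): name is "side" or "top"; returns the picture (480x640x3 uint8, red, green, blue); there is no depth.
- calibration(name): a dict with "camera_matrix" (3x3 intrinsics, pixels), "world_to_cam" (4x4, takes a point from world to camera coordinates). Camera axes: x right, y down, z forward; pixel columns grow to the right and rows downward; lengths in m; the calibration is good to about 2 mm. A picture is of the moment at which its call begins. calibration takes no time and is no camera call.
- close_job(): hands the job in, once; it reports no verdict.
The state is a dict: "clock": time; "joint_pos": joint angles; "joint_vel": joint speeds; "effort": joint torques, N m; "tcp_pos": TCP position; "eef_rot": TCP orientation; "ft_force": force on the tool from outside, world axes, zero at the start; "torque": the same for the moment, N m; "gripper_width": opening from 0.0 (shut) to 1.0 (fully open).
Only numpy, scipy, OpenCV 4.12 (cv2) and the standard library are available. Lean on these libraries where they do the work, as an engineer would, in place of code of your own. Each camera call takes 0.05 s, during which the arm holds its last target. There are 200 camera calls.

## Working session

There is one attempt and no reset: what is moved stays moved. The work goes in short steps, Python scripts to look and compute and a tool call to move; the robot and the scene stay as the last step left them, time stands still between calls to the robot, and variables do not carry over. Pictures are saved under pics/ and viewed, about 12 in all and at most 16, crops included, and the job is handed in when it is done.

Besides the shell and the picture viewer there is one more tool, called in YAML: its name, and indented under it one key for each argument. step_arm: Moves the arm, as the interface text tells. Its arguments: {"type":"object","properties":{"moves":{"type":"array","items":{"type":"object","properties":{"offset":{"type":"array","items":{"type":"number"}},"rot":{"type":"array","items":{"type":"number"}}}}},"claw":{"type":"number"},"grip_force":{"type":"number"}},"required":["moves"]}

```bash
mkdir -p pics; ls; python3 - <<'E'
from bench import monitor,capture,calibration
import cv2,numpy as np
for n in("top","side"):
    cv2.imwrite(f"pics/{n}0.png",capture(n)[:,:,::-1])
    c=calibration(n);print(n,np.round(c["camera_matrix"],1).tolist(),np.round(c["world_to_cam"],4).tolist())
print(monitor.sense())
E
```

```text
pics
top [[469.0, 0.0, 327.2], [0.0, 469.0, 235.6], [0.0, 0.0, 1.0]] [[0.0267, -0.9996, 0.0123, -0.1007], [-0.9927, -0.028, -0.1173, 0.4925], [0.1176, -0.0091, -0.993, 1.2668], [0.0, 0.0, 0.0, 1.0]]
side [[446.0, 0.0, 316.0], [0.0, 446.0, 240.3], [0.0, 0.0, 1.0]] [[0.8983, -0.4392, 0.0166, -0.4917], [-0.2632, -0.5678, -0.7799, 0.139], [0.3519, 0.6962, -0.6256, 1.1031], [0.0, 0.0, 0.0, 1.0]]
{'clock': 0.1, 'joint_pos': array([-1.1747879 ,  0.62926479,  0.03843521,  1.51825376, -0.02698773,
        0.99627518, -0.02002729]), 'joint_vel': array([ 0.00047754, -0.00127153,  0.0007152 , -0.00131229,  0.00103627,
       -0.00027355, -0.0008385 ]), 'effort': array([ 3.10825264e-03, -5.64527071e+01,  1.23027094e+00, -1.93970132e+01,
        1.11898652e-02,  5.55635270e-03, -7.43594285e-06]), 'tcp_pos': array([0.28932351, 0.58139003, 0.19877823]), 'eef_rot': array([-0.86358121,  1.39442052,  0.86209854]), 'ft_force': array([-0.15845043, -1.07582002, -0.82963426]), 'torque': array([-0.0134564 ,  0.01298361, -0.03688365]), 'gripper_width': 1.0016793501123968}
```

View pics/top0.png

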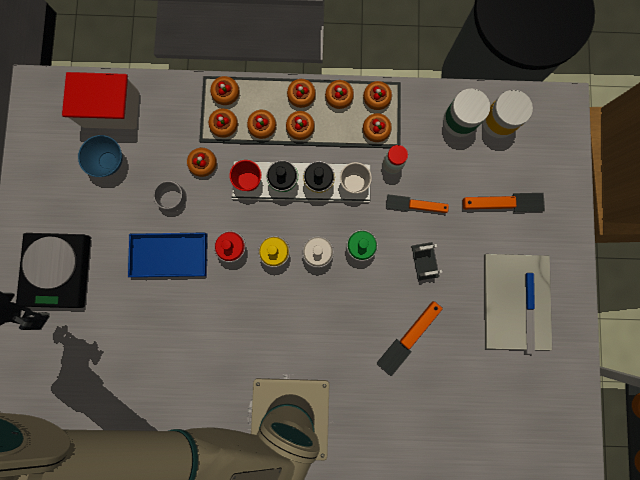

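View pics/side0.png

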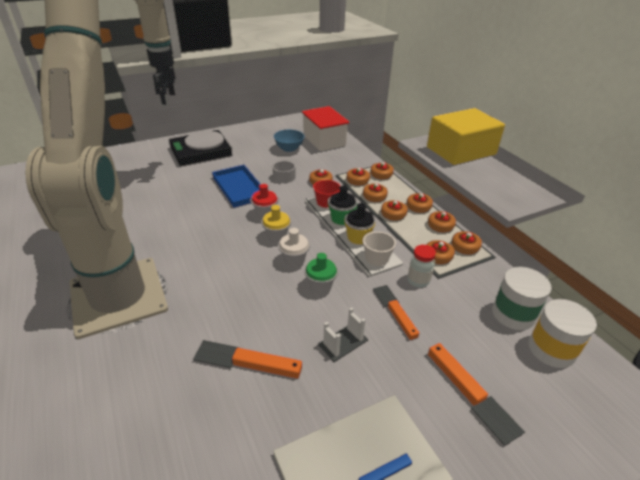

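```bash
cat > h.py <<'E'
import cv2,numpy as np
from scipy.spatial.transform import Rotation as R
from bench import monitor,capture,calibration
def back(n,uv,z):
    c=calibration(n);K=np.array(c["camera_matrix"]);T=np.array(c["world_to_cam"])
    d=T[:3,:3].T@np.linalg.inv(K)@np.array([*uv,1.]);o=-T[:3,:3].T@T[:3,3]
    return (o+d*(z-o[2])/d[2])[:2]
def proj(n,p):
    c=calibration(n);K=np.array(c["camera_matrix"]);T=np.array(c["world_to_cam"])
    q=K@(T[:3,:3]@np.array(p)+T[:3,3]);return q[:2]/q[2]
def crop(img,x,y,w,h,s,f):
    cv2.imwrite(f,cv2.resize(img[y:y+h,x:x+w,::-1],None,fx=s,fy=s,interpolation=cv2.INTER_CUBIC))
def go(p,yaw=None):
    "tool-frame offset (cm) and rot to world p with tool down, yaw of jaw (z axis) direction"
    s=monitor.sense();Rm=R.from_rotvec(s["eef_rot"]).as_matrix()
    print("tcp",np.round(s["tcp_pos"],4),"x",np.round(Rm[:,0],3),"z",np.round(Rm[:,2],3),"F",np.round(s["ft_force"],1),"w",round(s["gripper_width"],3),"t",round(s["clock"],2))
    off=Rm.T@(np.array(p)-s["tcp_pos"])*100
    if yaw is None: yaw=np.arctan2(Rm[1,2],Rm[0,2])
    best=None
    for a in(yaw,yaw+np.pi):
        z=np.array([np.cos(a),np.sin(a),0]);x=np.array([0,0,-1.]);y=np.cross(z,x)
        r=R.from_matrix(Rm.T@np.stack([x,y,z],1)).as_rotvec()
        if best is None or np.linalg.norm(r)<np.linalg.norm(best):best=r
    print("offset",np.round(off,2),"rot",np.round(best,3))
E
python3 - <<'E'
from h import *
i=cv2.imread("pics/top0.png")[:,:,::-1]
crop(i,205,145,185,135,4.3,"pics/c1.png")
crop(i,375,180,180,200,3,"pics/c2.png")
# handles
hsv=cv2.cvtColor(np.ascontiguousarray(i),cv2.COLOR_RGB2HSV)
m=cv2.inRange(hsv,(5,180,100),(18,255,255))
m[:180]=0
n,l,st,ce=cv2.connectedComponentsWithStats(m)
for k in range(1,n):
    if st[k,4]<60: continue
    p=np.argwhere(l==k)[:,::-1]
    w=np.array([back("top",q,.018) for q in p],np.float32)
    (c,sz,a)=cv2.minAreaRect(w*1000);print(st[k],np.round(c),np.round(sz),round(a,1))
for n,px,z in[("rest",(425,262),.06)]:print(n,back("top",px,z))
# tray
m=cv2.inRange(hsv,(105,120,60),(125,255,255))
n,l,st,ce=cv2.connectedComponentsWithStats(m)
for k in range(1,n):
    if st[k,4]>500:
        p=np.argwhere(l==k)[:,::-1];w=np.array([back("top",q,.022) for q in p],np.float32);print("blue",st[k],cv2.minAreaRect(w*1000))
E
```

```text
[465 196  52  12 532] [ 606. -545.] [ 30. 145.] 3.3
[409 200  40  12 303] [ 591. -370.] [109.  23.] 84.4
[401 302  41  47 598] [ 259. -351.] [ 31. 145.] 50.9
rest [ 0.42758222 -0.35146766]Traceback (most recent call last):
  File "<stdin>", line 21, in <module>
  File "h.py", line 5, in back
    c=calibration(n);K=np.array(c["camera_matrix"]);T=np.array(c["world_to_cam"])
ValueError: time passes only in moves, steps and waits
```

View pics/c1.png

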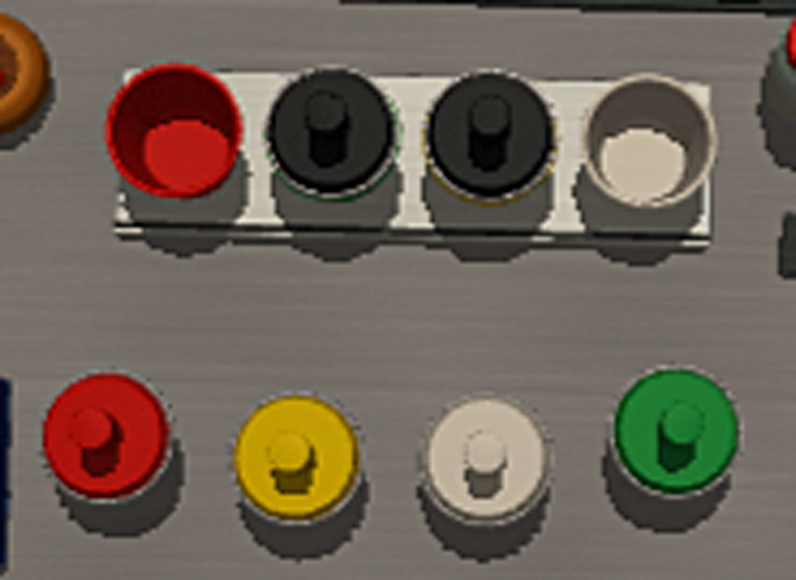

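View pics/c2.png

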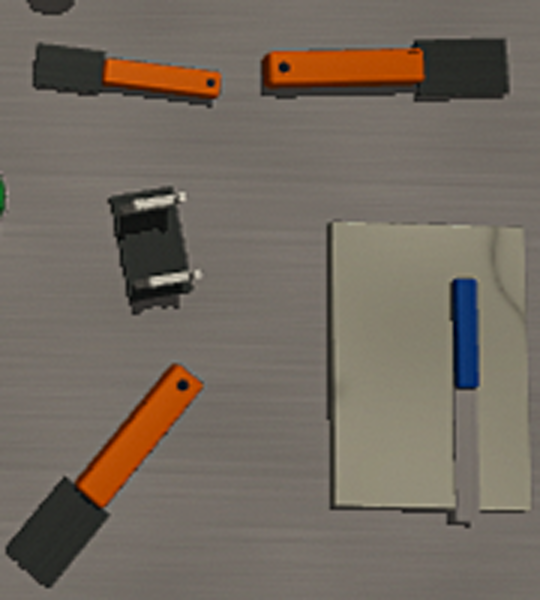

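```bash
python3 - <<'E'
from bench import calibration
import pickle
pickle.dump({n:{k:v for k,v in calibration(n).items()} for n in("top","side")},open("cal.pkl","wb"))
E
sed -i 's/^from bench import.*/from bench import monitor,capture\nimport pickle\n_C=pickle.load(open("cal.pkl","rb"))\ncalibration=_C.get/' h.py
python3 - <<'E'
from h import *
f=lambda c:(c[0]/4.3+205-.38,c[1]/4.3+145-.38)
K=dict(red=(95,425),yel=(291,450),whi=(486,451),gre=(683,423),A=(327,112),B=(490,114))
L=dict(red=(106,435),yel=(298,457),whi=(486,460),gre=(676,430),A=(331,131),B=(489,133))
for k in K:
    dz=.02 if k in"AB" else 0
    p=back("top",f(L[k]),.066+dz)
    print(k,"knob",np.round(back("top",f(K[k]),.104+dz),4),"lid",np.round(p,4),"side px",np.round(proj("side",[*p,.104+dz])))
for n,c in[("hred",(174,131)),("hwhite",(650,140))]:print(n,np.round(back("top",f(c),.07),4))
i=cv2.imread("pics/top0.png")
hsv=cv2.cvtColor(i,cv2.COLOR_BGR2HSV)
m=cv2.inRange(hsv,(105,120,30),(128,255,255))
n,l,st,ce=cv2.connectedComponentsWithStats(m)
for k in range(1,n):
    if st[k,4]>500:
        p=np.argwhere(l==k)[:,::-1];w=np.array([back("top",q,.025) for q in p],np.float32);print("blue",st[k],cv2.minAreaRect(w*1000))
g=lambda c:(c[0]/3+375-.33,c[1]/3+180-.33)
for c in[(183,197),(135,206),(200,274),(148,284)]:print("fork lip",np.round(back("top",g(c),.072),4))
for c in[(110,200),(177,190),(135,314),(191,290),(180,306)]:print("plate",np.round(back("top",g(c),.006),4))
for c in[(103,58),(220,74),(218,99),(103,82)]:print("handle",np.round(back("top",g(c),.02),4))
s=cv2.imread("pics/side0.png")
crop(s[:,:,::-1],230,160,200,200,4,"pics/s1.png")
E
```

```text
red knob [0.4585 0.1735] lid [0.4561 0.1742] side px [263. 186.]
yel knob [0.4467 0.055 ] lid [0.4457 0.0545] side px [275. 208.]
whi knob [ 0.4494 -0.0625] lid [ 0.4471 -0.0623] side px [292. 231.]
gre knob [ 0.4697 -0.1812] lid [ 0.4692 -0.1802] side px [320. 255.]
A knob [0.6506 0.0394] lid [0.6484 0.0401] side px [342. 188.]
B knob [ 0.6523 -0.0592] lid [ 0.65   -0.0584] side px [360. 205.]
hred [0.6494 0.1405]
hwhite [ 0.6525 -0.1601]
blue [ 128  233   79   44 3360] ((431.3077392578125, 351.39544677734375), (118.56855010986328, 214.21827697753906), 1.6200883388519287)
fork lip [ 0.4721 -0.3773]
fork lip [ 0.4629 -0.3345]
fork lip [ 0.404  -0.3924]
fork lip [ 0.3939 -0.3463]
plate [ 0.4743 -0.3247]
plate [ 0.4855 -0.3877]
plate [ 0.3685 -0.3486]
plate [ 0.3922 -0.4008]
plate [ 0.3771 -0.3905]
handle [ 0.6066 -0.3147]
handle [ 0.5946 -0.4248]
handle [ 0.5707 -0.4229]
handle [ 0.5837 -0.3148]
```

View pics/s1.png

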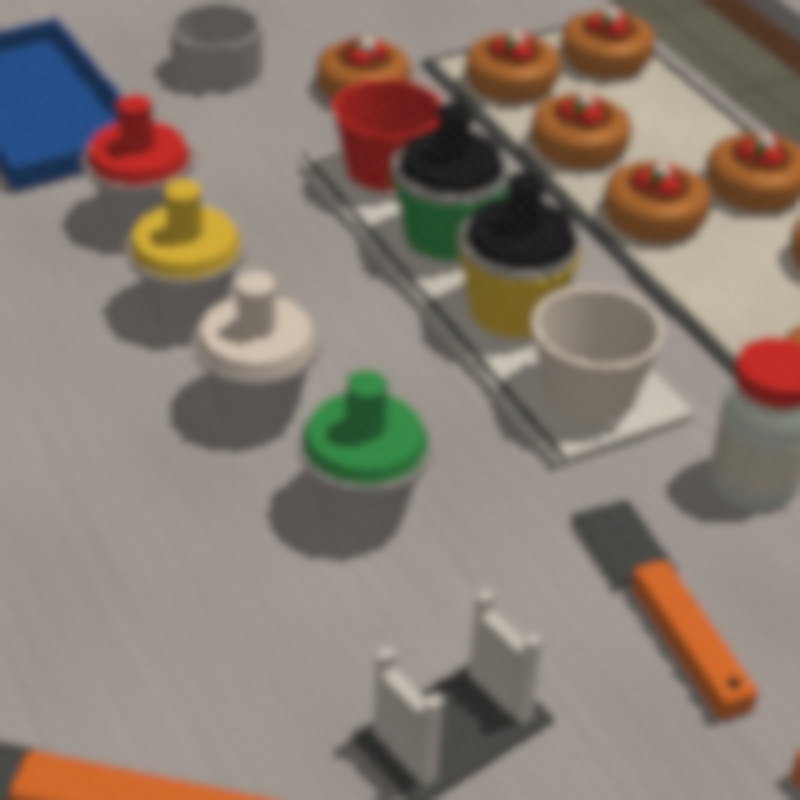

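```bash
python3 - <<'E'
from h import *
go([.6505,.0402,.26],np.pi/2)
E
```

```text
tcp [0.2893 0.5814 0.1988] x [-0.001 -0.002 -1.   ] z [ 0.446  0.895 -0.002] F [-0.2 -1.1 -0.8] w 1.002 t 0.1
offset [ -6.07 -56.45 -32.37] rot [-0.462 -0.002 -0.   ]
```

step_arm:
  moves:
    - {"offset": [-6.1, 0, 0], "rot": [0, 0, 0]}
    - {"offset": [-6.1, 0, 0], "rot": [0, 0, 0]}
    - {"offset": [-6.1, -56.4, -32.4], "rot": [-0.462, 0, 0]}
    - {"offset": [-6.1, -56.4, -32.4], "rot": [-0.462, 0, 0]}
    - {"offset": [-6.1, -56.4, -32.4], "rot": [-0.462, 0, 0]}
    - {"offset": [-6.1, -56.4, -32.4], "rot": [-0.462, 0, 0]}
    - {"offset": [-6.1, -56.4, -32.4], "rot": [-0.462, 0, 0]}
    - {"offset": [-6.1, -56.4, -32.4], "rot": [-0.462, 0, 0]}
    - {"offset": [-6.1, -56.4, -32.4], "rot": [-0.462, 0, 0]}
    - {"offset": [-6.1, -56.4, -32.4], "rot": [-0.462, 0, 0]}
    - {"offset": [-6.1, -56.4, -32.4], "rot": [-0.462, 0, 0]}
    - {"offset": [-6.1, -56.4, -32.4], "rot": [-0.462, 0, 0]}
    - {"offset": [-6.1, -56.4, -32.4], "rot": [-0.462, 0, 0]}
    - {"offset": [-6.1, -56.4, -32.4], "rot": [-0.462, 0, 0]}
    - {"offset": [-6.1, -56.4, -32.4], "rot": [-0.462, 0, 0]}
    - {"offset": [-6.1, -56.4, -32.4], "rot": [-0.462, 0, 0]}
    - {"offset": [-6.1, -56.4, -32.4], "rot": [-0.462, 0, 0]}
    - {"offset": [-6.1, -56.4, -32.4], "rot": [-0.462, 0, 0]}
    - {"offset": [-6.1, -56.4, -32.4], "rot": [-0.462, 0, 0]}
    - {"offset": [-6.1, -56.4, -32.4], "rot": [-0.462, 0, 0]}
  claw: 6
  grip_force: 50

```text
clock: 1.77
tcp_pos: [0.65, 0.0379, 0.2594]
eef_rot: [-1.207, 1.214, 1.207]
ft_force: [-0.7, 0.3, 0.2]
gripper_width: 0.704
```

```bash
python3 - <<'E'
from h import *
go([.651,.0402,.092],np.pi/2)
E
```

```text
tcp [0.65   0.0379 0.2594] x [-0.002 -0.002 -1.   ] z [ 0.004  1.    -0.002] F [-0.7  0.3  0.2] w 0.704 t 1.77
offset [16.74 -0.14  0.27] rot [-0.004 -0.002 -0.002]
```

step_arm:
  moves:
    - {"offset": [4, -0.1, 0.25]}
    - {"offset": [8, -0.1, 0.25]}
    - {"offset": [11, -0.1, 0.25]}
    - {"offset": [13, -0.1, 0.25]}
    - {"offset": [15, -0.1, 0.25]}
    - {"offset": [16.7, -0.1, 0.25]}
    - {"offset": [16.7, -0.1, 0.25]}
    - {"offset": [16.7, -0.1, 0.25]}

```text
schema error: expected keys offset, rot
```

step_arm:
  moves:
    - {"offset": [0, 0, 0]}
    - {"offset": [0, 0, 0]}
    - {"offset": [0, 0, 0]}
    - {"offset": [0, 0, 0]}
    - {"offset": [0, 0, 0]}
    - {"offset": [0, 0, 0]}
    - {"offset": [0, 0, 0]}
    - {"offset": [0, 0, 0]}
  claw: 1.5

```text
schema error: expected keys offset, rot
```

step_arm:
  moves:
    - {"offset": [-0.5, 0, 0]}
    - {"offset": [-1, 0, 0]}
    - {"offset": [-2, 0, 0]}
    - {"offset": [-4, 0, 0]}
    - {"offset": [-7, 0, 0]}
    - {"offset": [-10, 0, 0]}
    - {"offset": [-13, 0, 0]}
    - {"offset": [-16, 0, 0]}
    - {"offset": [-17, 0, 0]}
    - {"offset": [-17, 0, 0]}
    - {"offset": [-17, 0, 0]}

```text
schema error: expected keys offset, rot
```

```bash
python3 - <<'E'
from h import *
go([.430,.399,.26],np.pi/2)
cv2.imwrite("pics/t1.png",capture("side")[:,:,::-1])
E
```

```text
tcp [0.65   0.0379 0.2594] x [-0.002 -0.002 -1.   ] z [ 0.004  1.    -0.002] F [-0.7  0.3  0.2] w 0.704 t 1.77
offset [-0.09 22.13 36.03] rot [-0.004 -0.002 -0.002]
```

View pics/t1.png

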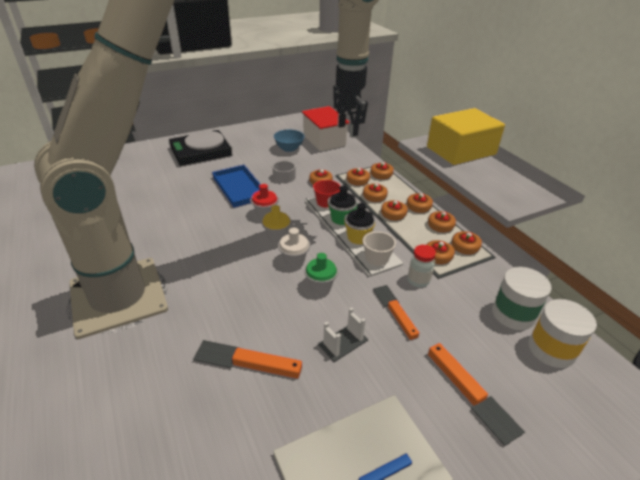

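The moves were refused because they had no rot, so nothing has moved. The picture shows the gripper above the rail at (350,120) and everything else unchanged.

step_arm:
  moves:
    - {"offset": [4, -0.1, 0.25], "rot": [0, 0, 0]}
    - {"offset": [8, -0.1, 0.25], "rot": [0, 0, 0]}
    - {"offset": [11, -0.1, 0.25], "rot": [0, 0, 0]}
    - {"offset": [13, -0.1, 0.25], "rot": [0, 0, 0]}
    - {"offset": [15, -0.1, 0.25], "rot": [0, 0, 0]}
    - {"offset": [16.7, -0.1, 0.25], "rot": [0, 0, 0]}
    - {"offset": [16.7, -0.1, 0.25], "rot": [0, 0, 0]}
    - {"offset": [16.7, -0.1, 0.25], "rot": [0, 0, 0]}

```text
clock: 2.48
tcp_pos: [0.6487, 0.0448, 0.0921]
eef_rot: [-1.208, 1.212, 1.214]
ft_force: [0.2, -0.2, 0.4]
gripper_width: 0.703
```

step_arm:
  moves:
    - {"offset": [0, 0, 0], "rot": [0, 0, 0]}
    - {"offset": [0, 0, 0], "rot": [0, 0, 0]}
    - {"offset": [0, 0, 0], "rot": [0, 0, 0]}
    - {"offset": [0, 0, 0], "rot": [0, 0, 0]}
    - {"offset": [0, 0, 0], "rot": [0, 0, 0]}
    - {"offset": [0, 0, 0], "rot": [0, 0, 0]}
    - {"offset": [0, 0, 0], "rot": [0, 0, 0]}
    - {"offset": [0, 0, 0], "rot": [0, 0, 0]}
  claw: 1.5

```text
clock: 3.15
tcp_pos: [0.6491, 0.0448, 0.0927]
eef_rot: [-1.209, 1.211, 1.214]
ft_force: [0.1, -0.6, 3.1]
gripper_width: 0.177
```

```bash
python3 - <<'E'
from h import *
go([.651,.0402,.092],np.pi/2)
E
```

```text
tcp [0.6491 0.0448 0.0927] x [-0.004  0.    -1.   ] z [-0.002  1.     0.   ] F [ 0.1 -0.6  3.1] w 0.177 t 3.15
offset [ 0.07 -0.19 -0.46] rot [ 0.002  0.    -0.004]
```

```bash
python3 - <<'E'
from h import *
s=capture("side");t=capture("top")
a=cv2.resize(s[120:270,270:420],(600,600),interpolation=2);b=cv2.resize(t[120:220,215:290],(200*2,533))
b=cv2.copyMakeBorder(b,0,67,0,0,0)
cv2.imwrite("pics/t2.png",cv2.resize(np.hstack([a,b])[:,:,::-1],(800,480)))
go([.651,.0402,.092],np.pi/2)
print(proj("side",[.6491,.0448,.0927]),proj("top",[.6491,.0448,.0927]))
E
```

```text
tcp [0.6491 0.0448 0.0927] x [-0.004  0.    -1.   ] z [-0.002  1.     0.   ] F [-0.8 -0.3  5.7] w 0.174 t 3.25
offset [ 0.07 -0.19 -0.46] rot [ 0.002  0.    -0.004]
[340.97510762 195.96379047] [279.62056497 174.14824985]
```

View pics/t2.png

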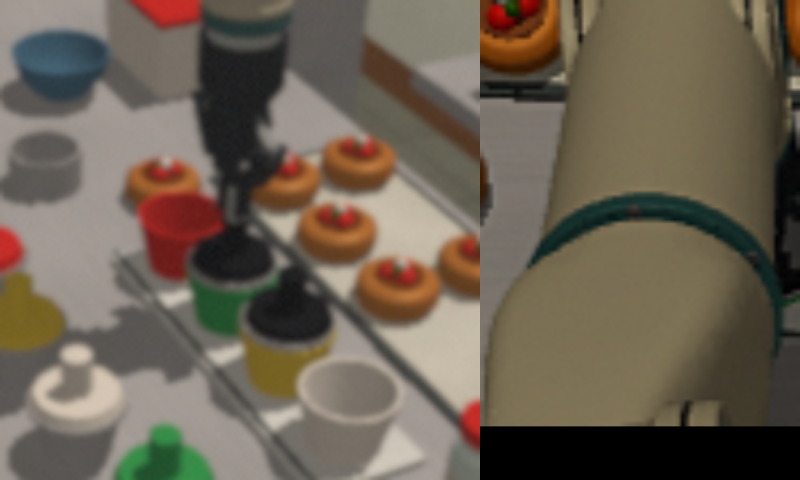

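step_arm:
  moves:
    - {"offset": [0, 0, 0], "rot": [0, 0, 0]}
    - {"offset": [0, 0, 0], "rot": [0, 0, 0]}
    - {"offset": [0, 0, 0], "rot": [0, 0, 0]}
    - {"offset": [0, 0, 0], "rot": [0, 0, 0]}
    - {"offset": [0, 0, 0], "rot": [0, 0, 0]}
    - {"offset": [0, 0, 0], "rot": [0, 0, 0]}
  claw: 1.0

```text
clock: 3.75
tcp_pos: [0.6492, 0.0446, 0.0928]
eef_rot: [-1.209, 1.211, 1.213]
ft_force: [0.2, -1.0, 3.8]
gripper_width: 0.12
```

```bash
python3 - <<'E'
from h import *
s=capture("side")
a=cv2.resize(s[160:240,310:390],(640,600),interpolation=2)
a=np.clip(255*(a/255.)**.5,0,255).astype(np.uint8)
cv2.imwrite("pics/t3.png",a[:,:,::-1])
go([.651,.0402,.092],np.pi/2)
E
```

```text
tcp [0.6492 0.0446 0.0928] x [-0.004  0.    -1.   ] z [-0.002  1.     0.   ] F [ 0.5 -0.2  2.9] w 0.117 t 3.8
offset [ 0.08 -0.18 -0.44] rot [ 0.002  0.    -0.004]
```

View pics/t3.png

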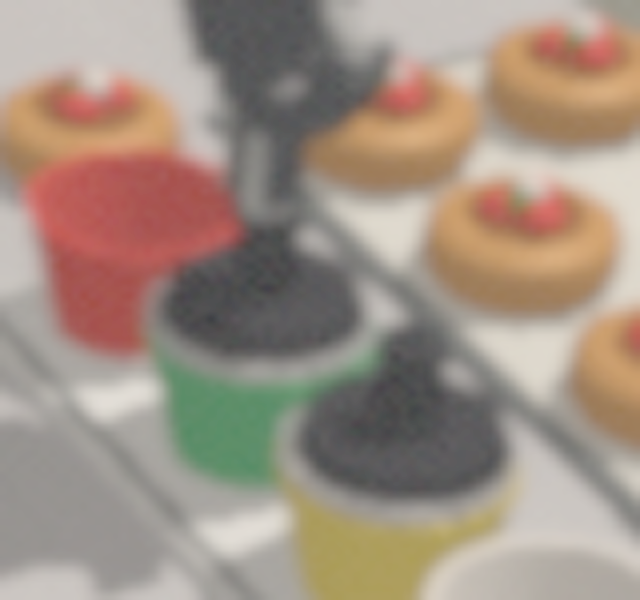

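```bash
python3 - <<'E'
from h import *
print(proj("side",[.65,.0379,.2594]),proj("side",[.65,.0679,.2694]),proj("side",[.65,.0079,.2694]), "start",proj("side",[.2893,.5814,.1988]),proj("side",[.2893,.5814,.2188]),proj("top",[.2893,.5814,.1988]))
i=cv2.imread("pics/t1.png");j=cv2.imread("pics/side0.png")
a=cv2.resize(i[80:140,320:390],(420,360),interpolation=2);b=cv2.resize(j[40:110,120:200],(400,360),interpolation=2)
o=np.hstack([a,b]);o=np.clip(255*(o/255.)**.5,0,255).astype(np.uint8)
cv2.imwrite("pics/t4.png",o[:,:800])
print(monitor.sense()["joint_pos"])
E
```

```text
[345.71373622 144.82814134] [340.56215417 136.8332177 ] [351.49464491 146.13575203] start [170.6773111  113.45454151] [169.54358261 107.65417517] [ 40.37421111 306.42109139]
[-0.10782086  0.75114622 -0.00622208  1.60586107  0.00535695  0.78823928
  1.4564978 ]
```

View pics/t4.png

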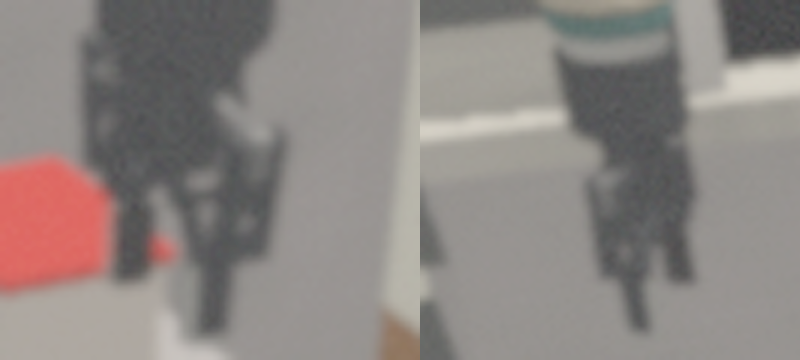

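The fingers closed above the knob, since the tips show at about (343,188), level with the knob top. All three pictures put the real fingertips about 30 mm above the reported TCP. I'll back off, open, and go deeper while watching the force.

step_arm:
  moves:
    - {"offset": [-1, 0, 0], "rot": [0, 0, 0]}
    - {"offset": [-2, -0.1, -0.4], "rot": [0, 0, 0]}
    - {"offset": [-2, -0.1, -0.4], "rot": [0, 0, 0]}
    - {"offset": [-2, -0.1, -0.4], "rot": [0, 0, 0]}
    - {"offset": [-2, -0.1, -0.4], "rot": [0, 0, 0]}
    - {"offset": [-2, -0.1, -0.4], "rot": [0, 0, 0]}
  claw: 6

```text
clock: 4.3
tcp_pos: [0.6499, 0.0407, 0.1125]
eef_rot: [-1.208, 1.211, 1.214]
ft_force: [0.3, -0.3, 0.8]
gripper_width: 0.701
```

step_arm:
  moves:
    - {"offset": [1, 0, 0], "rot": [0, 0, 0]}
    - {"offset": [2, 0, 0], "rot": [0, 0, 0]}
    - {"offset": [3, 0, 0], "rot": [0, 0, 0]}
    - {"offset": [3.5, 0, 0], "rot": [0, 0, 0]}
    - {"offset": [4, 0, 0], "rot": [0, 0, 0]}
    - {"offset": [4.5, 0, 0], "rot": [0, 0, 0]}
    - {"offset": [4.5, 0, 0], "rot": [0, 0, 0]}
    - {"offset": [4.5, 0, 0], "rot": [0, 0, 0]}

```text
clock: 4.97
tcp_pos: [0.6497, 0.0407, 0.0672]
eef_rot: [-1.208, 1.212, 1.214]
ft_force: [1.0, -0.1, -0.8]
gripper_width: 0.702
```

step_arm:
  moves:
    - {"offset": [0, 0, 0], "rot": [0, 0, 0]}
    - {"offset": [0, 0, 0], "rot": [0, 0, 0]}
    - {"offset": [0, 0, 0], "rot": [0, 0, 0]}
    - {"offset": [0, 0, 0], "rot": [0, 0, 0]}
    - {"offset": [0, 0, 0], "rot": [0, 0, 0]}
    - {"offset": [0, 0, 0], "rot": [0, 0, 0]}
    - {"offset": [0, 0, 0], "rot": [0, 0, 0]}
  claw: 1.0

```text
clock: 5.55
tcp_pos: [0.6501, 0.0409, 0.0678]
eef_rot: [-1.209, 1.211, 1.214]
ft_force: [-0.9, 0.5, 5.0]
gripper_width: 0.285
```

step_arm:
  moves:
    - {"offset": [-0.5, 0, 0], "rot": [0, 0, 0]}
    - {"offset": [-1, 0, 0], "rot": [0, 0, 0]}
    - {"offset": [-2, 0, 0], "rot": [0, 0, 0]}
    - {"offset": [-4, 0, 0], "rot": [0, 0, 0]}
    - {"offset": [-7, 0, 0], "rot": [0, 0, 0]}
    - {"offset": [-10, 0, 0], "rot": [0, 0, 0]}
    - {"offset": [-13, 0, 0], "rot": [0, 0, 0]}
    - {"offset": [-15, 0, 0], "rot": [0, 0, 0]}
    - {"offset": [-15.5, 0, 0], "rot": [0, 0, 0]}
    - {"offset": [-15.5, 0, 0], "rot": [0, 0, 0]}
    - {"offset": [-15.5, 0, 0], "rot": [0, 0, 0]}

```text
clock: 6.47
tcp_pos: [0.6496, 0.0407, 0.2218]
eef_rot: [-1.208, 1.212, 1.215]
ft_force: [-0.4, -0.8, -3.1]
gripper_width: 0.287
```

```bash
python3 - <<'E'
from h import *
go([.430,.399,.223],np.pi/2)
cv2.imwrite("pics/t5.png",capture("side")[:,:,::-1][60:420,120:600])
E
```

```text
tcp [0.6496 0.0407 0.2218] x [-0.006  0.    -1.   ] z [-0.002  1.     0.   ] F [-0.4 -0.8 -3.1] w 0.287 t 6.47
offset [1.000e-02 2.189e+01 3.587e+01] rot [ 0.002  0.    -0.006]
```

View pics/t5.png

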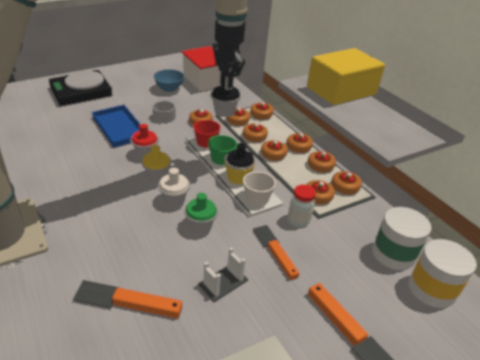

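step_arm:
  moves:
    - {"offset": [0, 1.5, 2.5], "rot": [0, 0, 0]}
    - {"offset": [0, 3.5, 5.7], "rot": [0, 0, 0]}
    - {"offset": [0, 5.5, 9], "rot": [0, 0, 0]}
    - {"offset": [0, 7.5, 12.3], "rot": [0, 0, 0]}
    - {"offset": [0, 9.5, 15.5], "rot": [0, 0, 0]}
    - {"offset": [0, 11.5, 18.8], "rot": [0, 0, 0]}
    - {"offset": [0, 13.5, 22], "rot": [0, 0, 0]}
    - {"offset": [0, 15.5, 25.4], "rot": [0, 0, 0]}
    - {"offset": [0, 17.5, 28.7], "rot": [0, 0, 0]}
    - {"offset": [0, 19.5, 32], "rot": [0, 0, 0]}
    - {"offset": [0, 21, 34.4], "rot": [0, 0, 0]}
    - {"offset": [0, 21.9, 35.9], "rot": [0, 0, 0]}
    - {"offset": [0, 21.9, 35.9], "rot": [0, 0, 0]}
    - {"offset": [0, 21.9, 35.9], "rot": [0, 0, 0]}
    - {"offset": [0, 21.9, 35.9], "rot": [0, 0, 0]}
    - {"offset": [0, 21.9, 35.9], "rot": [0, 0, 0]}

```text
clock: 7.85
tcp_pos: [0.4303, 0.3973, 0.2216]
eef_rot: [-1.207, 1.217, 1.214]
ft_force: [-0.4, 0.1, -3.2]
gripper_width: 0.286
```

step_arm:
  moves:
    - {"offset": [3, 0, 0], "rot": [0, 0, 0]}
    - {"offset": [6, 0, 0], "rot": [0, 0, 0]}
    - {"offset": [9, 0, 0], "rot": [0, 0, 0]}
    - {"offset": [11, 0, 0], "rot": [0, 0, 0]}
    - {"offset": [13, 0, 0], "rot": [0, 0, 0]}
    - {"offset": [14.5, 0, 0], "rot": [0, 0, 0]}
    - {"offset": [15.3, 0, 0], "rot": [0, 0, 0]}
    - {"offset": [15.8, 0, 0], "rot": [0, 0, 0]}
    - {"offset": [15.8, 0, 0], "rot": [0, 0, 0]}
    - {"offset": [15.8, 0, 0], "rot": [0, 0, 0]}
    - {"offset": [15.8, 0, 0], "rot": [0, 0, 0]}

```text
clock: 8.77
tcp_pos: [0.4298, 0.3974, 0.0647]
eef_rot: [-1.206, 1.215, 1.213]
ft_force: [-0.8, 0.4, -3.2]
gripper_width: 0.288
```

step_arm:
  moves:
    - {"offset": [0.4, 0, 0], "rot": [0, 0, 0]}
    - {"offset": [0.7, 0, 0], "rot": [0, 0, 0]}
    - {"offset": [1.0, 0, 0], "rot": [0, 0, 0]}
    - {"offset": [1.2, 0, 0], "rot": [0, 0, 0]}
    - {"offset": [1.2, 0, 0], "rot": [0, 0, 0]}
    - {"offset": [1.2, 0, 0], "rot": [0, 0, 0]}

```text
clock: 9.27
tcp_pos: [0.4297, 0.3974, 0.0529]
eef_rot: [-1.206, 1.215, 1.213]
ft_force: [-0.4, -1.7, 0.2]
gripper_width: 0.284
```

step_arm:
  moves:
    - {"offset": [0, 0, 0], "rot": [0, 0, 0]}
    - {"offset": [0, 0, 0], "rot": [0, 0, 0]}
    - {"offset": [0, 0, 0], "rot": [0, 0, 0]}
    - {"offset": [0, 0, 0], "rot": [0, 0, 0]}
    - {"offset": [0, 0, 0], "rot": [0, 0, 0]}
    - {"offset": [-2, 0, 0], "rot": [0, 0, 0]}
    - {"offset": [-5, 0, 0], "rot": [0, 0, 0]}
    - {"offset": [-9, 0, 0], "rot": [0, 0, 0]}
    - {"offset": [-12, 0, 0], "rot": [0, 0, 0]}
    - {"offset": [-12, 0, 0], "rot": [0, 0, 0]}
    - {"offset": [-12, 0, 0], "rot": [0, 0, 0]}
  claw: 6

```text
clock: 10.18
tcp_pos: [0.4315, 0.3985, 0.1749]
eef_rot: [-1.205, 1.21, 1.212]
ft_force: [-0.3, -0.8, -1.1]
gripper_width: 0.703
```

```bash
python3 - <<'E'
from h import *
go([.651,-.0595,.172],np.pi/2)
E
```

```text
tcp [0.4315 0.3985 0.1749] x [-0.003  0.002 -1.   ] z [0.001 1.    0.002] F [-0.3 -0.8 -1.1] w 0.703 t 10.18
offset [  0.11 -21.99 -45.78] rot [-0.001  0.002 -0.003]
```

step_arm:
  moves:
    - {"offset": [0, -2, -4], "rot": [0, 0, 0]}
    - {"offset": [0, -3.5, -7.3], "rot": [0, 0, 0]}
    - {"offset": [0, -5, -10.4], "rot": [0, 0, 0]}
    - {"offset": [0, -7, -14.5], "rot": [0, 0, 0]}
    - {"offset": [0, -8.5, -17.7], "rot": [0, 0, 0]}
    - {"offset": [0, -10, -20.8], "rot": [0, 0, 0]}
    - {"offset": [0, -12, -25], "rot": [0, 0, 0]}
    - {"offset": [0, -13.5, -28.1], "rot": [0, 0, 0]}
    - {"offset": [0, -15, -31.2], "rot": [0, 0, 0]}
    - {"offset": [0, -17, -35.4], "rot": [0, 0, 0]}
    - {"offset": [0, -18.5, -38.5], "rot": [0, 0, 0]}
    - {"offset": [0, -20, -41.6], "rot": [0, 0, 0]}
    - {"offset": [0, -21.5, -44.8], "rot": [0, 0, 0]}
    - {"offset": [0, -22, -45.8], "rot": [0, 0, 0]}
    - {"offset": [0, -22, -45.8], "rot": [0, 0, 0]}
    - {"offset": [0, -22, -45.8], "rot": [0, 0, 0]}
    - {"offset": [0, -22, -45.8], "rot": [0, 0, 0]}

```text
clock: 11.6
tcp_pos: [0.65, -0.0573, 0.1719]
eef_rot: [-1.204, 1.21, 1.216]
ft_force: [0.1, 0.5, -0.6]
gripper_width: 0.702
```

```bash
python3 - <<'E'
from h import *
go([.651,-.0595,.067],np.pi/2)
E
```

```text
tcp [ 0.65   -0.0573  0.1719] x [-0.006  0.004 -1.   ] z [-0.001  1.     0.004] F [ 0.1  0.5 -0.6] w 0.702 t 11.6
offset [10.49 -0.16 -0.27] rot [ 0.001  0.004 -0.006]
```

step_arm:
  moves:
    - {"offset": [3, -0.1, -0.2], "rot": [0, 0.004, -0.006]}
    - {"offset": [6, -0.1, -0.2], "rot": [0, 0.004, -0.006]}
    - {"offset": [8, -0.1, -0.2], "rot": [0, 0.004, -0.006]}
    - {"offset": [9.5, -0.1, -0.2], "rot": [0, 0.004, -0.006]}
    - {"offset": [10.5, -0.1, -0.2], "rot": [0, 0.004, -0.006]}
    - {"offset": [10.5, -0.1, -0.2], "rot": [0, 0.004, -0.006]}
    - {"offset": [10.5, -0.1, -0.2], "rot": [0, 0.004, -0.006]}
    - {"offset": [10.5, -0.1, -0.2], "rot": [0, 0.004, -0.006]}

```text
clock: 12.27
tcp_pos: [0.6513, -0.0581, 0.0682]
eef_rot: [-1.212, 1.206, 1.209]
ft_force: [0.7, 0.1, 0.1]
gripper_width: 0.7
```

step_arm:
  moves:
    - {"offset": [0, 0, 0], "rot": [0, 0, 0]}
    - {"offset": [0, 0, 0], "rot": [0, 0, 0]}
    - {"offset": [0, 0, 0], "rot": [0, 0, 0]}
    - {"offset": [0, 0, 0], "rot": [0, 0, 0]}
    - {"offset": [0, 0, 0], "rot": [0, 0, 0]}
    - {"offset": [0, 0, 0], "rot": [0, 0, 0]}
    - {"offset": [0, 0, 0], "rot": [0, 0, 0]}
  claw: 1.0

```text
clock: 12.85
tcp_pos: [0.6521, -0.0582, 0.0694]
eef_rot: [-1.212, 1.205, 1.208]
ft_force: [-0.8, 0.4, 5.4]
gripper_width: 0.286
```

step_arm:
  moves:
    - {"offset": [-0.5, 0, 0], "rot": [0, 0, 0]}
    - {"offset": [-1, 0, 0], "rot": [0, 0, 0]}
    - {"offset": [-2, 0, 0], "rot": [0, 0, 0]}
    - {"offset": [-4, 0, 0], "rot": [0, 0, 0]}
    - {"offset": [-7, 0, 0], "rot": [0, 0, 0]}
    - {"offset": [-10, 0, 0], "rot": [0, 0, 0]}
    - {"offset": [-13, 0, 0], "rot": [0, 0, 0]}
    - {"offset": [-15, 0, 0], "rot": [0, 0, 0]}
    - {"offset": [-15.5, 0, 0], "rot": [0, 0, 0]}
    - {"offset": [-15.5, 0, 0], "rot": [0, 0, 0]}
    - {"offset": [-15.5, 0, 0], "rot": [0, 0, 0]}

```text
clock: 13.77
tcp_pos: [0.6504, -0.0582, 0.2234]
eef_rot: [-1.211, 1.206, 1.209]
ft_force: [0.2, 0.2, -4.8]
gripper_width: 0.286
```

```bash
python3 - <<'E'
from h import *
go([.433,.302,.222],np.pi/2)
E
```

```text
tcp [ 0.6504 -0.0582  0.2234] x [ 0.002  0.    -1.   ] z [-0.002  1.     0.   ] F [ 0.2  0.2 -4.8] w 0.286 t 13.77
offset [ 0.11 21.67 36.07] rot [0.002 0.    0.002]
```

step_arm:
  moves:
    - {"offset": [0, 1.5, 2.5], "rot": [0, 0, 0]}
    - {"offset": [0, 3.5, 5.7], "rot": [0, 0, 0]}
    - {"offset": [0, 5.5, 9], "rot": [0, 0, 0]}
    - {"offset": [0, 7.5, 12.3], "rot": [0, 0, 0]}
    - {"offset": [0, 9.5, 15.5], "rot": [0, 0, 0]}
    - {"offset": [0, 11.5, 18.8], "rot": [0, 0, 0]}
    - {"offset": [0, 13.5, 22], "rot": [0, 0, 0]}
    - {"offset": [0, 15.5, 25.4], "rot": [0, 0, 0]}
    - {"offset": [0, 17.5, 28.7], "rot": [0, 0, 0]}
    - {"offset": [0, 19.5, 32], "rot": [0, 0, 0]}
    - {"offset": [0, 21, 34.8], "rot": [0, 0, 0]}
    - {"offset": [0, 21.7, 36.1], "rot": [0, 0, 0]}
    - {"offset": [0, 21.7, 36.1], "rot": [0, 0, 0]}
    - {"offset": [0, 21.7, 36.1], "rot": [0, 0, 0]}
    - {"offset": [0, 21.7, 36.1], "rot": [0, 0, 0]}
    - {"offset": [0, 21.7, 36.1], "rot": [0, 0, 0]}

```text
clock: 15.1
tcp_pos: [0.4331, 0.3004, 0.2223]
eef_rot: [-1.211, 1.21, 1.207]
ft_force: [0.1, -0.2, -3.0]
gripper_width: 0.284
```

step_arm:
  moves:
    - {"offset": [3, 0, 0], "rot": [0, 0, 0]}
    - {"offset": [6, 0, 0], "rot": [0, 0, 0]}
    - {"offset": [9, 0, 0], "rot": [0, 0, 0]}
    - {"offset": [11, 0, 0], "rot": [0, 0, 0]}
    - {"offset": [13, 0, 0], "rot": [0, 0, 0]}
    - {"offset": [14.5, 0, 0], "rot": [0, 0, 0]}
    - {"offset": [15.3, 0, 0], "rot": [0, 0, 0]}
    - {"offset": [15.8, 0, 0], "rot": [0, 0, 0]}
    - {"offset": [16.2, 0, 0], "rot": [0, 0, 0]}
    - {"offset": [16.2, 0, 0], "rot": [0, 0, 0]}
    - {"offset": [16.2, 0, 0], "rot": [0, 0, 0]}

```text
clock: 16.02
tcp_pos: [0.4339, 0.3003, 0.0608]
eef_rot: [-1.21, 1.209, 1.207]
ft_force: [-0.6, -0.0, -2.8]
gripper_width: 0.281
```

Floor contact is expected at about 0.054.

step_arm:
  moves:
    - {"offset": [0.3, 0, 0], "rot": [0, 0, 0]}
    - {"offset": [0.5, 0, 0], "rot": [0, 0, 0]}
    - {"offset": [0.7, 0, 0], "rot": [0, 0, 0]}
    - {"offset": [0.7, 0, 0], "rot": [0, 0, 0]}
    - {"offset": [0.7, 0, 0], "rot": [0, 0, 0]}

```text
clock: 16.43
tcp_pos: [0.4342, 0.3005, 0.0544]
eef_rot: [-1.21, 1.208, 1.206]
ft_force: [-1.2, -0.8, 4.2]
gripper_width: 0.283
```

step_arm:
  moves:
    - {"offset": [0, 0, 0], "rot": [0, 0, 0]}
    - {"offset": [0, 0, 0], "rot": [0, 0, 0]}
    - {"offset": [0, 0, 0], "rot": [0, 0, 0]}
    - {"offset": [0, 0, 0], "rot": [0, 0, 0]}
    - {"offset": [0, 0, 0], "rot": [0, 0, 0]}
    - {"offset": [-2, 0, 0], "rot": [0, 0, 0]}
    - {"offset": [-5, 0, 0], "rot": [0, 0, 0]}
    - {"offset": [-9, 0, 0], "rot": [0, 0, 0]}
    - {"offset": [-12, 0, 0], "rot": [0, 0, 0]}
    - {"offset": [-12, 0, 0], "rot": [0, 0, 0]}
    - {"offset": [-12, 0, 0], "rot": [0, 0, 0]}
  claw: 6

```text
clock: 17.35
tcp_pos: [0.4349, 0.3014, 0.1763]
eef_rot: [-1.21, 1.204, 1.205]
ft_force: [0.9, -0.2, -0.2]
gripper_width: 0.704
```

```bash
python3 - <<'E'
from h import *
go([.651,-.0595,.172],np.pi/2)
t=capture("top");cv2.imwrite("pics/t6full.png",t[:,:,::-1])
crop(t,110,130,355,155,2.25,"pics/t6.png")
E
```

```text
tcp [0.4349 0.3014 0.1763] x [ 0.006  0.002 -1.   ] z [0.001 1.    0.002] F [ 0.9 -0.2 -0.2] w 0.704 t 17.35
offset [  0.48 -21.64 -36.07] rot [-0.001  0.002  0.006]
```

View pics/t6.png

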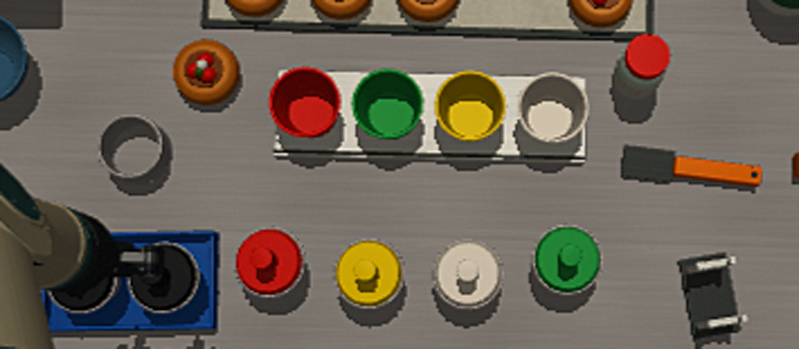

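```bash
cat >> h.py <<'E'
def watch(f=None):
    "lid centroids (front row) and spatula handle, px, in a top picture"
    t=capture("top") if f is None else cv2.imread(f)[:,:,::-1].copy()
    if f is None: cv2.imwrite("pics/last.png",t[:,:,::-1])
    h=cv2.cvtColor(t,cv2.COLOR_RGB2HSV);o={}
    for k,lo,hi in[("red",(0,180,90),(5,255,255)),("yel",(20,180,90),(32,255,255)),("gre",(60,150,50),(85,255,255)),("whi",(5,10,165),(25,70,255)),("spat",(6,180,100),(18,255,255))]:
        m=cv2.inRange(h,lo,hi)
        n,l,st,ce=cv2.connectedComponentsWithStats(m)
        o[k]=[(ce[j].round(1).tolist(),int(st[j,4])) for j in range(1,n) if st[j,4]>100 and 130<ce[j][1]<340 and 200<ce[j][0]<460]
    for k,v in o.items():print(k,v)
E
python3 - <<'E'
from h import *
f=lambda c:(c[0]/2.25+110-.3,c[1]/2.25+130-.3)
for n,c in dict(r=(305,101),g=(388,103),y=(470.5,105.5),w=(554,107)).items():print(n,np.round(back("top",f(c),.07),4))
watch("pics/top0.png");watch("pics/t6full.png")
go([.457,.174,.176],np.pi/2)
E
```

```text
r [0.6508 0.1401]
g [0.6513 0.04  ]
y [ 0.6512 -0.0596]
w [ 0.6523 -0.1605]
red [([397.4, 154.1], 293), ([245.8, 179.1], 435), ([228.9, 244.8], 556)]
yel [([273.2, 250.1], 567)]
gre [([361.7, 244.2], 578)]
whi [([264.8, 177.7], 213), ([300.6, 178.0], 238), ([345.3, 180.5], 549), ([317.5, 250.2], 483)]
spat [([200.8, 160.5], 359), ([428.3, 205.2], 303), ([420.9, 325.2], 598)]
red [([397.4, 154.1], 295), ([245.4, 179.0], 455), ([228.9, 244.9], 561)]
yel [([318.3, 180.7], 452), ([273.3, 250.1], 576)]
gre [([281.3, 179.6], 477), ([361.6, 244.4], 592)]
whi [([331.8, 135.4], 180), ([264.8, 177.8], 214), ([300.5, 178.5], 232), ([348.1, 180.0], 611), ([317.5, 250.3], 500)]
spat [([201.0, 160.6], 390), ([428.2, 205.3], 308), ([420.8, 325.1], 609)]
tcp [0.4338 0.3005 0.1748] x [ 0.003 -0.    -1.   ] z [ 0.001  1.    -0.   ] F [0.2 0.1 0.5] w 0.705 t 17.4
offset [ -0.12  -2.33 -12.65] rot [-0.001 -0.     0.003]
```

step_arm:
  moves:
    - {"offset": [0, -0.7, -3.5], "rot": [0, 0, 0]}
    - {"offset": [0, -1.4, -7.5], "rot": [0, 0, 0]}
    - {"offset": [0, -2, -11], "rot": [0, 0, 0]}
    - {"offset": [0, -2.3, -12.6], "rot": [0, 0, 0]}
    - {"offset": [0, -2.3, -12.6], "rot": [0, 0, 0]}
    - {"offset": [2, -2.3, -12.6], "rot": [0, 0, 0]}
    - {"offset": [5, -2.3, -12.6], "rot": [0, 0, 0]}
    - {"offset": [8, -2.3, -12.6], "rot": [0, 0, 0]}
    - {"offset": [10.5, -2.3, -12.6], "rot": [0, 0, 0]}
    - {"offset": [12, -2.3, -12.6], "rot": [0, 0, 0]}
    - {"offset": [12.7, -2.3, -12.6], "rot": [0, 0, 0]}
    - {"offset": [12.7, -2.3, -12.6], "rot": [0, 0, 0]}
    - {"offset": [12.7, -2.3, -12.6], "rot": [0, 0, 0]}

```text
clock: 18.48
tcp_pos: [0.4567, 0.175, 0.0475]
eef_rot: [-1.21, 1.208, 1.207]
ft_force: [-0.1, -0.3, 0.2]
gripper_width: 0.703
```

step_arm:
  moves:
    - {"offset": [0, 0, 0], "rot": [0, 0, 0]}
    - {"offset": [0, 0, 0], "rot": [0, 0, 0]}
    - {"offset": [0, 0, 0], "rot": [0, 0, 0]}
    - {"offset": [0, 0, 0], "rot": [0, 0, 0]}
    - {"offset": [0, 0, 0], "rot": [0, 0, 0]}
    - {"offset": [0, 0, 0], "rot": [0, 0, 0]}
    - {"offset": [0, 0, 0], "rot": [0, 0, 0]}
  claw: 1.0

```text
clock: 19.07
tcp_pos: [0.4575, 0.1757, 0.0485]
eef_rot: [-1.211, 1.205, 1.207]
ft_force: [-1.3, 0.9, 6.6]
gripper_width: 0.284
```

step_arm:
  moves:
    - {"offset": [-0.5, 0, 0], "rot": [0, 0, 0]}
    - {"offset": [-1, 0, 0], "rot": [0, 0, 0]}
    - {"offset": [-2, 0, 0], "rot": [0, 0, 0]}
    - {"offset": [-4, 0, 0], "rot": [0, 0, 0]}
    - {"offset": [-7, 0, 0], "rot": [0, 0, 0]}
    - {"offset": [-10, 0, 0], "rot": [0, 0, 0]}
    - {"offset": [-12.5, 0, 0], "rot": [0, 0, 0]}
    - {"offset": [-12.5, 0, 0], "rot": [0, 0, 0]}
    - {"offset": [-12.5, 0, 0], "rot": [0, 0, 0]}
    - {"offset": [-12.5, 0, 0], "rot": [0, 0, 0]}

```text
clock: 19.9
tcp_pos: [0.4562, 0.1751, 0.1731]
eef_rot: [-1.21, 1.207, 1.207]
ft_force: [-0.6, -0.1, -2.6]
gripper_width: 0.285
```

```bash
python3 - <<'E'
from h import *
go([.651,.1405,.172],np.pi/2)
E
```

```text
tcp [0.4562 0.1751 0.1731] x [ 0.003  0.    -1.   ] z [-0.  1.  0.] F [-0.6 -0.1 -2.6] w 0.285 t 19.9
offset [  0.17 -19.48  -3.46] rot [0.    0.    0.003]
```

step_arm:
  moves:
    - {"offset": [0, -2, -0.4], "rot": [0, 0, 0]}
    - {"offset": [0, -5, -0.9], "rot": [0, 0, 0]}
    - {"offset": [0, -8.5, -1.5], "rot": [0, 0, 0]}
    - {"offset": [0, -12, -2.1], "rot": [0, 0, 0]}
    - {"offset": [0, -15.5, -2.8], "rot": [0, 0, 0]}
    - {"offset": [0, -18.5, -3.3], "rot": [0, 0, 0]}
    - {"offset": [0, -19.5, -3.5], "rot": [0, 0, 0]}
    - {"offset": [0, -19.5, -3.5], "rot": [0, 0, 0]}
    - {"offset": [0, -19.5, -3.5], "rot": [0, 0, 0]}
    - {"offset": [0, -19.5, -3.5], "rot": [0, 0, 0]}
    - {"offset": [0, -19.5, -3.5], "rot": [0, 0, 0]}

```text
clock: 20.82
tcp_pos: [0.6493, 0.1408, 0.173]
eef_rot: [-1.21, 1.208, 1.21]
ft_force: [-0.1, -0.1, -3.3]
gripper_width: 0.286
```

step_arm:
  moves:
    - {"offset": [2, 0, 0], "rot": [0, 0, 0]}
    - {"offset": [4, 0, 0], "rot": [0, 0, 0]}
    - {"offset": [6, 0, 0], "rot": [0, 0, 0]}
    - {"offset": [7.5, 0, 0], "rot": [0, 0, 0]}
    - {"offset": [8.5, 0, 0], "rot": [0, 0, 0]}
    - {"offset": [8.5, 0, 0], "rot": [0, 0, 0]}
    - {"offset": [8.5, 0, 0], "rot": [0, 0, 0]}

```text
clock: 21.4
tcp_pos: [0.6489, 0.1411, 0.0881]
eef_rot: [-1.21, 1.208, 1.211]
ft_force: [0.4, 0.3, -2.4]
gripper_width: 0.287
```

```bash
python3 - <<'E'
from h import *
go([.651,.1405,.070],np.pi/2)
E
```

```text
tcp [0.6489 0.1411 0.0881] x [-0.  0. -1.] z [-0.002  1.     0.   ] F [ 0.4  0.3 -2.4] w 0.287 t 21.4
offset [ 1.81 -0.21 -0.06] rot [ 0.002  0.    -0.   ]
```

step_arm:
  moves:
    - {"offset": [0.4, -0.1, -0.1], "rot": [0, 0, 0]}
    - {"offset": [0.8, -0.1, -0.1], "rot": [0, 0, 0]}
    - {"offset": [1.2, -0.1, -0.1], "rot": [0, 0, 0]}
    - {"offset": [1.6, -0.1, -0.1], "rot": [0, 0, 0]}
    - {"offset": [1.9, -0.1, -0.1], "rot": [0, 0, 0]}
    - {"offset": [1.9, -0.1, -0.1], "rot": [0, 0, 0]}
    - {"offset": [1.9, -0.1, -0.1], "rot": [0, 0, 0]}

```text
clock: 21.98
tcp_pos: [0.6505, 0.1404, 0.0691]
eef_rot: [-1.211, 1.207, 1.21]
ft_force: [1.1, -0.4, -3.0]
gripper_width: 0.283
```

step_arm:
  moves:
    - {"offset": [0.1, 0, 0], "rot": [0, 0, 0]}
    - {"offset": [0.2, 0, 0], "rot": [0, 0, 0]}
    - {"offset": [0.2, 0, 0], "rot": [0, 0, 0]}

```text
clock: 22.23
tcp_pos: [0.651, 0.1406, 0.0685]
eef_rot: [-1.211, 1.206, 1.21]
ft_force: [-0.5, -0.6, 4.5]
gripper_width: 0.28
```

step_arm:
  moves:
    - {"offset": [0, 0, 0], "rot": [0, 0, 0]}
    - {"offset": [0, 0, 0], "rot": [0, 0, 0]}
    - {"offset": [0, 0, 0], "rot": [0, 0, 0]}
    - {"offset": [0, 0, 0], "rot": [0, 0, 0]}
    - {"offset": [0, 0, 0], "rot": [0, 0, 0]}
    - {"offset": [-2, 0, 0], "rot": [0, 0, 0]}
    - {"offset": [-5, 0, 0], "rot": [0, 0, 0]}
    - {"offset": [-9, 0, 0], "rot": [0, 0, 0]}
    - {"offset": [-10.5, 0, 0], "rot": [0, 0, 0]}
    - {"offset": [-10.5, 0, 0], "rot": [0, 0, 0]}
    - {"offset": [-10.5, 0, 0], "rot": [0, 0, 0]}
  claw: 6

```text
clock: 23.15
tcp_pos: [0.6512, 0.1406, 0.1744]
eef_rot: [-1.211, 1.204, 1.208]
ft_force: [-1.3, 0.0, -0.9]
gripper_width: 0.703
```

```bash
python3 - <<'E'
from h import *
watch()
go([.446,.055,.172],np.pi/2)
E
```

```text
red [([397.4, 154.1], 294), ([245.8, 173.0], 433)]
yel [([318.1, 180.7], 442), ([273.3, 250.1], 572)]
gre [([281.4, 179.8], 464), ([361.7, 244.3], 584)]
whi [([264.5, 177.1], 228), ([300.5, 178.6], 230), ([347.9, 180.1], 600), ([317.5, 250.3], 495)]
spat [([428.3, 205.2], 303), ([420.9, 325.1], 601)]
tcp [0.6501 0.1403 0.1729] x [ 0.001  0.001 -1.   ] z [-0.002  1.     0.001] F [-0.8  0.1 -1.2] w 0.701 t 23.2
offset [ 0.06 20.43 -8.49] rot [0.002 0.001 0.001]
```

step_arm:
  moves:
    - {"offset": [0, 3, -1.2], "rot": [0, 0, 0]}
    - {"offset": [0, 6.5, -2.7], "rot": [0, 0, 0]}
    - {"offset": [0, 10, -4.2], "rot": [0, 0, 0]}
    - {"offset": [0, 13.5, -5.6], "rot": [0, 0, 0]}
    - {"offset": [0, 17, -7.1], "rot": [0, 0, 0]}
    - {"offset": [0, 19.5, -8.1], "rot": [0, 0, 0]}
    - {"offset": [0, 20.4, -8.5], "rot": [0, 0, 0]}
    - {"offset": [0, 20.4, -8.5], "rot": [0, 0, 0]}
    - {"offset": [0, 20.4, -8.5], "rot": [0, 0, 0]}
    - {"offset": [2, 20.4, -8.5], "rot": [0, 0, 0]}
    - {"offset": [5, 20.4, -8.5], "rot": [0, 0, 0]}
    - {"offset": [8, 20.4, -8.5], "rot": [0, 0, 0]}
    - {"offset": [10.5, 20.4, -8.5], "rot": [0, 0, 0]}
    - {"offset": [12, 20.4, -8.5], "rot": [0, 0, 0]}
    - {"offset": [12.5, 20.4, -8.5], "rot": [0, 0, 0]}
    - {"offset": [12.5, 20.4, -8.5], "rot": [0, 0, 0]}
    - {"offset": [12.5, 20.4, -8.5], "rot": [0, 0, 0]}

```text
clock: 24.62
tcp_pos: [0.4476, 0.0556, 0.0475]
eef_rot: [-1.211, 1.206, 1.21]
ft_force: [-0.2, -0.8, 1.0]
gripper_width: 0.703
```

step_arm:
  moves:
    - {"offset": [0, 0, 0], "rot": [0, 0, 0]}
    - {"offset": [0, 0, 0], "rot": [0, 0, 0]}
    - {"offset": [0, 0, 0], "rot": [0, 0, 0]}
    - {"offset": [0, 0, 0], "rot": [0, 0, 0]}
    - {"offset": [0, 0, 0], "rot": [0, 0, 0]}
    - {"offset": [0, 0, 0], "rot": [0, 0, 0]}
    - {"offset": [0, 0, 0], "rot": [0, 0, 0]}
  claw: 1.0

```text
clock: 25.2
tcp_pos: [0.4487, 0.0561, 0.0486]
eef_rot: [-1.212, 1.203, 1.209]
ft_force: [0.3, 1.2, 5.4]
gripper_width: 0.285
```

step_arm:
  moves:
    - {"offset": [-0.5, 0, 0], "rot": [0, 0, 0]}
    - {"offset": [-1, 0, 0], "rot": [0, 0, 0]}
    - {"offset": [-2, 0, 0], "rot": [0, 0, 0]}
    - {"offset": [-4, 0, 0], "rot": [0, 0, 0]}
    - {"offset": [-7, 0, 0], "rot": [0, 0, 0]}
    - {"offset": [-10, 0, 0], "rot": [0, 0, 0]}
    - {"offset": [-13, 0, 0], "rot": [0, 0, 0]}
    - {"offset": [-15, 0, 0], "rot": [0, 0, 0]}
    - {"offset": [-15, 0, 0], "rot": [0, 0, 0]}
    - {"offset": [-15, 0, 0], "rot": [0, 0, 0]}

```text
clock: 26.03
tcp_pos: [0.4483, 0.0557, 0.1993]
eef_rot: [-1.213, 1.202, 1.207]
ft_force: [-0.0, -0.2, -4.9]
gripper_width: 0.283
```

```bash
python3 - <<'E'
from h import *
go([.6518,-.059,.198],np.pi/2)
E
```

```text
tcp [0.4483 0.0557 0.1993] x [ 0.007  0.002 -1.   ] z [-0.003  1.     0.002] F [-0.  -0.2 -4.9] w 0.283 t 26.03
offset [  0.24 -20.32 -11.52] rot [0.003 0.002 0.007]
```

step_arm:
  moves:
    - {"offset": [0, -2.5, -1.4], "rot": [0, 0, 0]}
    - {"offset": [0, -6, -3.4], "rot": [0, 0, 0]}
    - {"offset": [0, -9.5, -5.4], "rot": [0, 0, 0]}
    - {"offset": [0, -13, -7.3], "rot": [0, 0, 0]}
    - {"offset": [0, -16.5, -9.3], "rot": [0, 0, 0]}
    - {"offset": [0, -19.5, -11], "rot": [0, 0, 0]}
    - {"offset": [0, -20.5, -11.5], "rot": [0, 0, 0]}
    - {"offset": [0, -20.5, -11.5], "rot": [0, 0, 0]}
    - {"offset": [0, -20.5, -11.5], "rot": [0, 0, 0]}
    - {"offset": [0, -20.5, -11.5], "rot": [0, 0, 0]}
    - {"offset": [2, -20.5, -11.5], "rot": [0, 0, 0]}
    - {"offset": [5, -20.5, -11.5], "rot": [0, 0, 0]}
    - {"offset": [8, -20.5, -11.5], "rot": [0, 0, 0]}
    - {"offset": [10, -20.5, -11.5], "rot": [0, 0, 0]}
    - {"offset": [10.8, -20.5, -11.5], "rot": [0, 0, 0]}
    - {"offset": [10.8, -20.5, -11.5], "rot": [0, 0, 0]}
    - {"offset": [10.8, -20.5, -11.5], "rot": [0, 0, 0]}

```text
clock: 27.45
tcp_pos: [0.6541, -0.0579, 0.093]
eef_rot: [-1.213, 1.201, 1.208]
ft_force: [0.2, 0.1, -1.8]
gripper_width: 0.286
```

```bash
python3 - <<'E'
from h import *
go([.653,-.059,.0685],np.pi/2)
E
```

```text
tcp [ 0.6541 -0.0579  0.093 ] x [ 0.007  0.002 -1.   ] z [-0.003  1.     0.002] F [ 0.2  0.1 -1.8] w 0.286 t 27.45
offset [ 2.45  0.13 -0.11] rot [0.003 0.002 0.007]
```

step_arm:
  moves:
    - {"offset": [0.5, 0.1, -0.05], "rot": [0, 0, 0]}
    - {"offset": [1, 0.1, -0.05], "rot": [0, 0, 0]}
    - {"offset": [1.4, 0.1, -0.05], "rot": [0, 0, 0]}
    - {"offset": [1.8, 0.1, -0.05], "rot": [0, 0, 0]}
    - {"offset": [2.2, 0.1, -0.05], "rot": [0, 0, 0]}
    - {"offset": [2.5, 0.1, -0.05], "rot": [0, 0, 0]}
    - {"offset": [2.55, 0.1, -0.05], "rot": [0, 0, 0]}
    - {"offset": [2.55, 0.1, -0.05], "rot": [0, 0, 0]}

```text
clock: 28.12
tcp_pos: [0.6543, -0.0585, 0.0686]
eef_rot: [-1.214, 1.2, 1.206]
ft_force: [0.5, 0.9, 3.5]
gripper_width: 0.287
```

step_arm:
  moves:
    - {"offset": [0, 0, 0], "rot": [0, 0, 0]}
    - {"offset": [0, 0, 0], "rot": [0, 0, 0]}
    - {"offset": [0, 0, 0], "rot": [0, 0, 0]}
    - {"offset": [0, 0, 0], "rot": [0, 0, 0]}
    - {"offset": [0, 0, 0], "rot": [0, 0, 0]}
    - {"offset": [-2, 0, 0], "rot": [0, 0, 0]}
    - {"offset": [-5, 0, 0], "rot": [0, 0, 0]}
    - {"offset": [-9, 0, 0], "rot": [0, 0, 0]}
    - {"offset": [-10.5, 0, 0], "rot": [0, 0, 0]}
    - {"offset": [-10.5, 0, 0], "rot": [0, 0, 0]}
    - {"offset": [-10.5, 0, 0], "rot": [0, 0, 0]}
  claw: 6

```text
clock: 29.03
tcp_pos: [0.6539, -0.0587, 0.1746]
eef_rot: [-1.215, 1.198, 1.205]
ft_force: [-0.2, -0.2, -0.1]
gripper_width: 0.704
```

```bash
python3 - <<'E'
from h import *
watch()
go([.448,-.062,.172],np.pi/2)
E
```

```text
red [([397.4, 154.1], 294), ([244.3, 173.0], 509)]
yel []
gre [([275.5, 179.3], 253), ([361.7, 244.3], 581)]
whi [([264.4, 177.0], 231), ([353.6, 183.2], 273)]
spat [([200.9, 160.5], 360), ([428.3, 205.2], 302), ([420.9, 325.1], 600)]
tcp [ 0.6528 -0.0586  0.1731] x [ 0.008  0.002 -1.   ] z [-0.003  1.     0.002] F [-0.5 -0.5  0.5] w 0.706 t 29.08
offset [-0.05 20.48 -0.27] rot [0.003 0.002 0.008]
```

```bash
python3 - <<'E'
from h import *
go([.470,-.1805,.173],np.pi/2)
E
```

```text
tcp [ 0.6528 -0.0586  0.1731] x [ 0.008  0.002 -1.   ] z [-0.003  1.     0.002] F [-0.5 -0.5  0.5] w 0.706 t 29.08
offset [ -0.16  18.32 -12.13] rot [0.003 0.002 0.008]
```

step_arm:
  moves:
    - {"offset": [0, 3, -2], "rot": [0.003, 0.002, 0.008]}
    - {"offset": [0, 6, -4], "rot": [0.003, 0.002, 0.008]}
    - {"offset": [0, 9, -6], "rot": [0.003, 0.002, 0.008]}
    - {"offset": [0, 12, -8], "rot": [0.003, 0.002, 0.008]}
    - {"offset": [0, 15, -10], "rot": [0.003, 0.002, 0.008]}
    - {"offset": [0, 17.5, -11.5], "rot": [0.003, 0.002, 0.008]}
    - {"offset": [0, 18.4, -12.1], "rot": [0.003, 0.002, 0.008]}
    - {"offset": [0, 18.4, -12.1], "rot": [0.003, 0.002, 0.008]}
    - {"offset": [0, 18.4, -12.1], "rot": [0.003, 0.002, 0.008]}
    - {"offset": [2, 18.4, -12.1], "rot": [0.003, 0.002, 0.008]}
    - {"offset": [5, 18.4, -12.1], "rot": [0.003, 0.002, 0.008]}
    - {"offset": [8, 18.4, -12.1], "rot": [0.003, 0.002, 0.008]}
    - {"offset": [10.5, 18.4, -12.1], "rot": [0.003, 0.002, 0.008]}
    - {"offset": [12, 18.4, -12.1], "rot": [0.003, 0.002, 0.008]}
    - {"offset": [12.5, 18.4, -12.1], "rot": [0.003, 0.002, 0.008]}
    - {"offset": [12.5, 18.4, -12.1], "rot": [0.003, 0.002, 0.008]}
    - {"offset": [12.5, 18.4, -12.1], "rot": [0.003, 0.002, 0.008]}

```text
clock: 30.5
tcp_pos: [0.4714, -0.1791, 0.0465]
eef_rot: [-1.21, 1.208, 1.211]
ft_force: [-0.0, -0.6, -0.3]
gripper_width: 0.7
```

step_arm:
  moves:
    - {"offset": [0, 0, 0], "rot": [0, 0, 0]}
    - {"offset": [0, 0, 0], "rot": [0, 0, 0]}
    - {"offset": [0, 0, 0], "rot": [0, 0, 0]}
    - {"offset": [0, 0, 0], "rot": [0, 0, 0]}
    - {"offset": [0, 0, 0], "rot": [0, 0, 0]}
    - {"offset": [0, 0, 0], "rot": [0, 0, 0]}
    - {"offset": [0, 0, 0], "rot": [0, 0, 0]}
  claw: 1.0

```text
clock: 31.08
tcp_pos: [0.4725, -0.1797, 0.0476]
eef_rot: [-1.212, 1.207, 1.208]
ft_force: [-0.8, -0.6, 5.7]
gripper_width: 0.289
```

step_arm:
  moves:
    - {"offset": [-0.5, 0, 0], "rot": [0, 0, 0]}
    - {"offset": [-1, 0, 0], "rot": [0, 0, 0]}
    - {"offset": [-2, 0, 0], "rot": [0, 0, 0]}
    - {"offset": [-4, 0, 0], "rot": [0, 0, 0]}
    - {"offset": [-7, 0, 0], "rot": [0, 0, 0]}
    - {"offset": [-10, 0, 0], "rot": [0, 0, 0]}
    - {"offset": [-13, 0, 0], "rot": [0, 0, 0]}
    - {"offset": [-16, 0, 0], "rot": [0, 0, 0]}
    - {"offset": [-18, 0, 0], "rot": [0, 0, 0]}
    - {"offset": [-18, 0, 0], "rot": [0, 0, 0]}
    - {"offset": [-18, 0, 0], "rot": [0, 0, 0]}

```text
clock: 32.0
tcp_pos: [0.4721, -0.1796, 0.2284]
eef_rot: [-1.213, 1.206, 1.206]
ft_force: [0.2, 1.1, -5.3]
gripper_width: 0.282
```

```bash
python3 - <<'E'
from h import *
go([.652,.041,.228],np.pi/2)
watch()
E
```

```text
tcp [ 0.4721 -0.1796  0.2284] x [ 0.005 -0.001 -1.   ] z [-0.002  1.    -0.001] F [ 0.2  1.1 -5.3] w 0.282 t 32.0
offset [  0.1  -18.03  22.04] rot [ 0.002 -0.001  0.005]
red [([397.4, 154.1], 293), ([244.4, 172.9], 506)]
yel [([318.3, 174.8], 531)]
gre [([281.5, 180.0], 452)]
whi [([264.4, 176.9], 232), ([300.6, 178.3], 234), ([345.4, 180.6], 546), ([317.5, 250.2], 486)]
spat [([200.8, 160.5], 359), ([436.6, 206.3], 169), ([421.9, 324.2], 567)]
```

step_arm:
  moves:
    - {"offset": [0, -2, 2.4], "rot": [0, 0, 0]}
    - {"offset": [0, -4.5, 5.4], "rot": [0, 0, 0]}
    - {"offset": [0, -7, 8.4], "rot": [0, 0, 0]}
    - {"offset": [0, -9.5, 11.4], "rot": [0, 0, 0]}
    - {"offset": [0, -12, 14.4], "rot": [0, 0, 0]}
    - {"offset": [0, -14.5, 17.5], "rot": [0, 0, 0]}
    - {"offset": [0, -17, 20.5], "rot": [0, 0, 0]}
    - {"offset": [0, -18.3, 22], "rot": [0, 0, 0]}
    - {"offset": [0, -18.3, 22], "rot": [0, 0, 0]}
    - {"offset": [0, -18.3, 22], "rot": [0, 0, 0]}
    - {"offset": [0, -18.3, 22], "rot": [0, 0, 0]}
    - {"offset": [3, -18.3, 22], "rot": [0, 0, 0]}
    - {"offset": [6, -18.3, 22], "rot": [0, 0, 0]}
    - {"offset": [9, -18.3, 22], "rot": [0, 0, 0]}
    - {"offset": [11.5, -18.3, 22], "rot": [0, 0, 0]}
    - {"offset": [13, -18.3, 22], "rot": [0, 0, 0]}
    - {"offset": [13.5, -18.3, 22], "rot": [0, 0, 0]}
    - {"offset": [13.5, -18.3, 22], "rot": [0, 0, 0]}
    - {"offset": [13.5, -18.3, 22], "rot": [0, 0, 0]}

```text
clock: 33.63
tcp_pos: [0.6539, 0.0399, 0.0929]
eef_rot: [-1.211, 1.208, 1.208]
ft_force: [-0.0, 0.2, -3.9]
gripper_width: 0.286
```

```bash
python3 - <<'E'
from h import *
go([.654,.041,.0676],np.pi/2)
E
```

```text
tcp [0.6539 0.0399 0.0929] x [ 0.002 -0.    -1.   ] z [-0.  1. -0.] F [-0.   0.2 -3.9] w 0.286 t 33.63
offset [ 2.53 -0.    0.12] rot [ 0.    -0.     0.002]
```

step_arm:
  moves:
    - {"offset": [0.5, 0, 0.1], "rot": [0, 0, 0]}
    - {"offset": [1, 0, 0.1], "rot": [0, 0, 0]}
    - {"offset": [1.4, 0, 0.1], "rot": [0, 0, 0]}
    - {"offset": [1.8, 0, 0.1], "rot": [0, 0, 0]}
    - {"offset": [2.2, 0, 0.1], "rot": [0, 0, 0]}
    - {"offset": [2.5, 0, 0.1], "rot": [0, 0, 0]}
    - {"offset": [2.65, 0, 0.1], "rot": [0, 0, 0]}
    - {"offset": [2.65, 0, 0.1], "rot": [0, 0, 0]}

```text
clock: 34.3
tcp_pos: [0.6542, 0.0412, 0.0676]
eef_rot: [-1.211, 1.207, 1.208]
ft_force: [-2.2, 0.0, 4.4]
gripper_width: 0.286
```

Green is seated, with contact at the expected height. I'll release it and then go to white.

step_arm:
  moves:
    - {"offset": [0, 0, 0], "rot": [0, 0, 0]}
    - {"offset": [0, 0, 0], "rot": [0, 0, 0]}
    - {"offset": [0, 0, 0], "rot": [0, 0, 0]}
    - {"offset": [0, 0, 0], "rot": [0, 0, 0]}
    - {"offset": [0, 0, 0], "rot": [0, 0, 0]}
    - {"offset": [-2, 0, 0], "rot": [0, 0, 0]}
    - {"offset": [-5, 0, 0], "rot": [0, 0, 0]}
    - {"offset": [-9, 0, 0], "rot": [0, 0, 0]}
    - {"offset": [-10.5, 0, 0], "rot": [0, 0, 0]}
    - {"offset": [-10.5, 0, 0], "rot": [0, 0, 0]}
    - {"offset": [-10.5, 0, 0], "rot": [0, 0, 0]}
  claw: 6

```text
clock: 35.22
tcp_pos: [0.6545, 0.0412, 0.1736]
eef_rot: [-1.211, 1.206, 1.206]
ft_force: [-0.4, -1.3, -0.6]
gripper_width: 0.704
```

```bash
python3 - <<'E'
from h import *
watch()
go([.448,-.062,.172],np.pi/2)
E
```

```text
red [([397.4, 154.1], 294)]
yel [([318.3, 174.8], 533)]
gre []
whi [([300.5, 177.7], 242), ([346.7, 179.6], 589), ([317.5, 250.3], 494)]
spat [([200.9, 160.5], 359), ([428.3, 205.2], 303), ([420.9, 325.2], 601)]
tcp [0.6534 0.0411 0.1721] x [ 0.001 -0.    -1.   ] z [-0.  1. -0.] F [0.2 0.7 0.4] w 0.703 t 35.27
offset [-2.000e-02  2.054e+01 -1.030e+01] rot [ 0.    -0.     0.001]
```

step_arm:
  moves:
    - {"offset": [0, 3, -1.5], "rot": [0, 0, 0]}
    - {"offset": [0, 6.5, -3.2], "rot": [0, 0, 0]}
    - {"offset": [0, 10, -5], "rot": [0, 0, 0]}
    - {"offset": [0, 13.5, -6.8], "rot": [0, 0, 0]}
    - {"offset": [0, 17, -8.5], "rot": [0, 0, 0]}
    - {"offset": [0, 19.5, -9.8], "rot": [0, 0, 0]}
    - {"offset": [0, 20.6, -10.3], "rot": [0, 0, 0]}
    - {"offset": [0, 20.6, -10.3], "rot": [0, 0, 0]}
    - {"offset": [0, 20.6, -10.3], "rot": [0, 0, 0]}
    - {"offset": [2, 20.6, -10.3], "rot": [0, 0, 0]}
    - {"offset": [5, 20.6, -10.3], "rot": [0, 0, 0]}
    - {"offset": [8, 20.6, -10.3], "rot": [0, 0, 0]}
    - {"offset": [10.5, 20.6, -10.3], "rot": [0, 0, 0]}
    - {"offset": [12, 20.6, -10.3], "rot": [0, 0, 0]}
    - {"offset": [12.4, 20.6, -10.3], "rot": [0, 0, 0]}
    - {"offset": [12.4, 20.6, -10.3], "rot": [0, 0, 0]}
    - {"offset": [12.4, 20.6, -10.3], "rot": [0, 0, 0]}

```text
clock: 36.68
tcp_pos: [0.4489, -0.0613, 0.0478]
eef_rot: [-1.211, 1.207, 1.208]
ft_force: [-0.4, 0.2, 1.1]
gripper_width: 0.698
```

step_arm:
  moves:
    - {"offset": [0, 0, 0], "rot": [0, 0, 0]}
    - {"offset": [0, 0, 0], "rot": [0, 0, 0]}
    - {"offset": [0, 0, 0], "rot": [0, 0, 0]}
    - {"offset": [0, 0, 0], "rot": [0, 0, 0]}
    - {"offset": [0, 0, 0], "rot": [0, 0, 0]}
    - {"offset": [0, 0, 0], "rot": [0, 0, 0]}
    - {"offset": [0, 0, 0], "rot": [0, 0, 0]}
  claw: 1.0

```text
clock: 37.27
tcp_pos: [0.45, -0.0616, 0.0489]
eef_rot: [-1.213, 1.205, 1.206]
ft_force: [-0.5, -0.7, 6.0]
gripper_width: 0.29
```

step_arm:
  moves:
    - {"offset": [-0.5, 0, 0], "rot": [0, 0, 0]}
    - {"offset": [-1, 0, 0], "rot": [0, 0, 0]}
    - {"offset": [-2, 0, 0], "rot": [0, 0, 0]}
    - {"offset": [-4, 0, 0], "rot": [0, 0, 0]}
    - {"offset": [-7, 0, 0], "rot": [0, 0, 0]}
    - {"offset": [-10, 0, 0], "rot": [0, 0, 0]}
    - {"offset": [-13, 0, 0], "rot": [0, 0, 0]}
    - {"offset": [-16, 0, 0], "rot": [0, 0, 0]}
    - {"offset": [-18, 0, 0], "rot": [0, 0, 0]}
    - {"offset": [-18, 0, 0], "rot": [0, 0, 0]}
    - {"offset": [-18, 0, 0], "rot": [0, 0, 0]}

```text
clock: 38.18
tcp_pos: [0.4491, -0.0616, 0.2296]
eef_rot: [-1.213, 1.204, 1.205]
ft_force: [-0.9, -0.3, -3.5]
gripper_width: 0.283
```

```bash
python3 - <<'E'
from h import *
go([.654,-.159,.228],np.pi/2)
E
```

```text
tcp [ 0.4491 -0.0616  0.2296] x [ 0.007 -0.001 -1.   ] z [-0.001  1.    -0.001] F [-0.9 -0.3 -3.5] w 0.283 t 38.18
offset [  0.3  -20.48  -9.76] rot [ 0.001 -0.001  0.007]
```

step_arm:
  moves:
    - {"offset": [0, -2.5, -1.2], "rot": [0, 0, 0]}
    - {"offset": [0, -6, -2.9], "rot": [0, 0, 0]}
    - {"offset": [0, -9.5, -4.6], "rot": [0, 0, 0]}
    - {"offset": [0, -13, -6.3], "rot": [0, 0, 0]}
    - {"offset": [0, -16.5, -8], "rot": [0, 0, 0]}
    - {"offset": [0, -19.5, -9.4], "rot": [0, 0, 0]}
    - {"offset": [0, -20.6, -9.8], "rot": [0, 0, 0]}
    - {"offset": [0, -20.6, -9.8], "rot": [0, 0, 0]}
    - {"offset": [0, -20.6, -9.8], "rot": [0, 0, 0]}
    - {"offset": [0, -20.6, -9.8], "rot": [0, 0, 0]}
    - {"offset": [3, -20.6, -9.8], "rot": [0, 0, 0]}
    - {"offset": [6, -20.6, -9.8], "rot": [0, 0, 0]}
    - {"offset": [9, -20.6, -9.8], "rot": [0, 0, 0]}
    - {"offset": [11.5, -20.6, -9.8], "rot": [0, 0, 0]}
    - {"offset": [13, -20.6, -9.8], "rot": [0, 0, 0]}
    - {"offset": [13.6, -20.6, -9.8], "rot": [0, 0, 0]}
    - {"offset": [13.6, -20.6, -9.8], "rot": [0, 0, 0]}
    - {"offset": [13.6, -20.6, -9.8], "rot": [0, 0, 0]}

```text
clock: 39.68
tcp_pos: [0.6562, -0.1592, 0.0959]
eef_rot: [-1.214, 1.203, 1.204]
ft_force: [-1.0, 0.3, -3.2]
gripper_width: 0.287
```

```bash
python3 - <<'E'
from h import *
go([.655,-.159,.0688],np.pi/2)
E
```

```text
tcp [ 0.6562 -0.1592  0.0959] x [ 0.008 -0.001 -1.   ] z [-0.001  1.    -0.001] F [-1.   0.3 -3.2] w 0.287 t 39.68
offset [2.71 0.14 0.02] rot [ 0.001 -0.001  0.008]
```

step_arm:
  moves:
    - {"offset": [0.5, 0.1, 0], "rot": [0, 0, 0]}
    - {"offset": [1, 0.1, 0], "rot": [0, 0, 0]}
    - {"offset": [1.5, 0.1, 0], "rot": [0, 0, 0]}
    - {"offset": [2, 0.1, 0], "rot": [0, 0, 0]}
    - {"offset": [2.4, 0.1, 0], "rot": [0, 0, 0]}
    - {"offset": [2.7, 0.1, 0], "rot": [0, 0, 0]}
    - {"offset": [2.8, 0.1, 0], "rot": [0, 0, 0]}
    - {"offset": [2.8, 0.1, 0], "rot": [0, 0, 0]}

```text
clock: 40.35
tcp_pos: [0.6547, -0.1589, 0.069]
eef_rot: [-1.213, 1.204, 1.205]
ft_force: [-4.0, 0.6, 5.5]
gripper_width: 0.288
```

step_arm:
  moves:
    - {"offset": [0, 0, 0], "rot": [0, 0, 0]}
    - {"offset": [0, 0, 0], "rot": [0, 0, 0]}
    - {"offset": [0, 0, 0], "rot": [0, 0, 0]}
    - {"offset": [0, 0, 0], "rot": [0, 0, 0]}
    - {"offset": [0, 0, 0], "rot": [0, 0, 0]}
    - {"offset": [-2, 0, 0], "rot": [0, 0, 0]}
    - {"offset": [-5, 0, 0], "rot": [0, 0, 0]}
    - {"offset": [-9, 0, 0], "rot": [0, 0, 0]}
    - {"offset": [-10.5, 0, 0], "rot": [0, 0, 0]}
    - {"offset": [-10.5, 0, 0], "rot": [0, 0, 0]}
    - {"offset": [-10.5, 0, 0], "rot": [0, 0, 0]}
  claw: 6

```text
clock: 41.27
tcp_pos: [0.6547, -0.1591, 0.175]
eef_rot: [-1.214, 1.203, 1.203]
ft_force: [0.1, -0.0, -1.5]
gripper_width: 0.704
```

```bash
python3 - <<'E'
from h import *
watch()
go([.50,-.02,.172],np.radians(90))
go([.589,-.369,.172],np.radians(-6))
E
```

```text
red [([402.0, 154.6], 132), ([244.4, 173.0], 508)]
yel [([318.3, 174.8], 531)]
gre [([281.6, 173.9], 527)]
whi [([264.4, 176.8], 233), ([300.5, 178.0], 240), ([335.6, 176.8], 180)]
spat [([200.9, 160.5], 361), ([428.3, 205.2], 302), ([420.9, 325.2], 601)]
tcp [ 0.6536 -0.1588  0.1735] x [ 0.006 -0.    -1.   ] z [-0.001  1.    -0.   ] F [ 0.1 -0.6 -1.1] w 0.701 t 41.32
offset [ 0.06 15.35 13.9 ] rot [ 0.001 -0.     0.006]
tcp [ 0.6536 -0.1588  0.1735] x [ 0.006 -0.    -1.   ] z [-0.001  1.    -0.   ] F [ 0.1 -0.6 -1.1] w 0.701 t 41.32
offset [  0.11   6.48 -21.01] rot [-1.465 -0.004  0.004]
```

step_arm:
  moves:
    - {"offset": [0, 0.5, -1.5], "rot": [0.12, 0, 0]}
    - {"offset": [0, 1, -3], "rot": [0.24, 0, 0]}
    - {"offset": [0, 1.4, -4.5], "rot": [0.36, 0, 0]}
    - {"offset": [0, 1.9, -6], "rot": [0.48, 0, 0]}
    - {"offset": [0, 2.3, -7.5], "rot": [0.6, 0, 0]}
    - {"offset": [0, 2.8, -9], "rot": [0.72, 0, 0]}
    - {"offset": [0, 3.3, -10.5], "rot": [0.84, 0, 0]}
    - {"offset": [0, 3.7, -12], "rot": [0.96, 0, 0]}
    - {"offset": [0, 4.2, -13.5], "rot": [1.08, 0, 0]}
    - {"offset": [0, 4.6, -15], "rot": [1.2, 0, 0]}
    - {"offset": [0, 5.1, -16.5], "rot": [1.32, 0, 0]}
    - {"offset": [0, 5.6, -18], "rot": [1.44, 0, 0]}
    - {"offset": [0, 6, -19.5], "rot": [1.56, 0, 0]}
    - {"offset": [0, 6.5, -21], "rot": [1.676, 0, 0]}
    - {"offset": [0, 6.5, -21], "rot": [1.676, 0, 0]}
    - {"offset": [0, 6.5, -21], "rot": [1.676, 0, 0]}
    - {"offset": [0, 6.5, -21], "rot": [1.676, 0, 0]}
  claw: 4.2

```text
clock: 42.73
tcp_pos: [0.5889, -0.3671, 0.1717]
eef_rot: [0.081, 1.565, -0.077]
ft_force: [-0.1, 0.7, 0.2]
gripper_width: 0.491
```

```bash
python3 - <<'E'
from h import *
go([.589,-.369,0],np.radians(-6))
s=capture("side");crop(s,240,150,240,200,3.3,"pics/s7.png");watch()
print(monitor.sense()["joint_pos"])
E
```

```text
tcp [ 0.5889 -0.3671  0.1717] x [ 0.004  0.002 -1.   ] z [ 0.995 -0.1    0.004] F [-0.1  0.7  0.2] w 0.491 t 42.73
offset [17.17 -0.24 -0.04] rot [ 0.004  0.004 -0.003]
red [([397.4, 154.1], 295), ([244.3, 173.0], 509)]
yel [([318.3, 174.8], 533)]
gre [([281.6, 173.8], 526)]
whi [([264.4, 176.8], 232), ([300.5, 177.9], 240), ([349.5, 176.0], 723)]
spat [([200.9, 160.5], 364), ([420.9, 325.2], 601)]
[ 0.33024538  0.74449153  0.35202532  1.41703911 -0.28184146  1.02611352
  0.64175136]
```

View pics/s7.png

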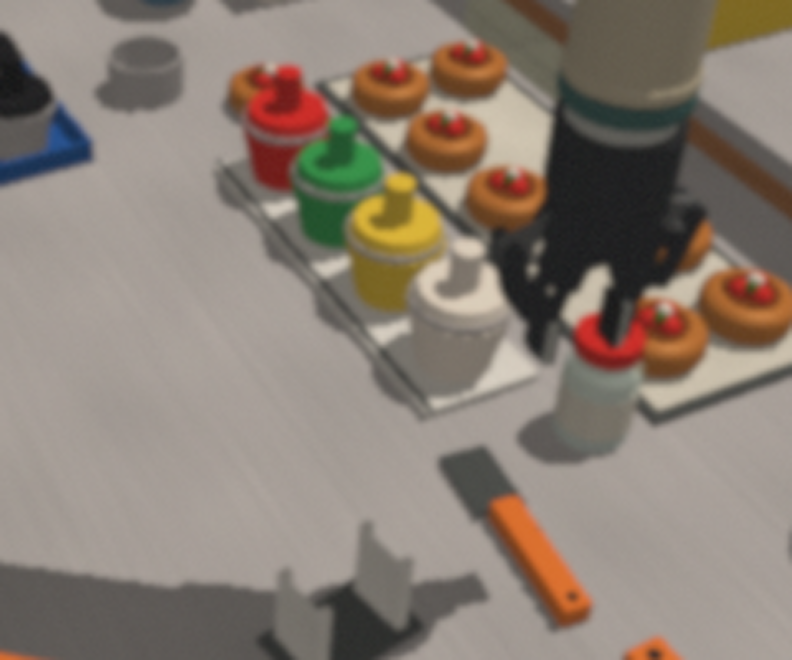

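The view shows all four pots seated flush in their own colours, and the spatula hasn't moved, with its handle at crop (540,560). Now I'll go down over it.

step_arm:
  moves:
    - {"offset": [3.5, -0.2, 0], "rot": [0, 0, 0]}
    - {"offset": [7, -0.2, 0], "rot": [0, 0, 0]}
    - {"offset": [10, -0.2, 0], "rot": [0, 0.004, -0.003]}
    - {"offset": [13, -0.2, 0], "rot": [0, 0.004, -0.003]}
    - {"offset": [15.5, -0.2, 0], "rot": [0, 0.004, -0.003]}
    - {"offset": [16.7, -0.2, 0], "rot": [0, 0.004, -0.003]}
    - {"offset": [16.7, -0.2, 0], "rot": [0, 0.004, -0.003]}
    - {"offset": [16.7, -0.2, 0], "rot": [0, 0.004, -0.003]}
    - {"offset": [16.7, -0.2, 0], "rot": [0, 0.004, -0.003]}

```text
clock: 43.58
tcp_pos: [0.5915, -0.3694, 0.0074]
eef_rot: [0.076, 1.566, -0.08]
ft_force: [0.2, 0.1, 1.2]
gripper_width: 0.489
```

```bash
python3 - <<'E'
from h import *
go([.589,-.369,-.02],np.radians(-6))
s=capture("side");a=cv2.resize(s[215:345,370:430+50],(550,600),interpolation=2)
a=np.clip(255*(a/255.)**.7,0,255).astype(np.uint8)
cv2.imwrite("pics/s8.png",a[:,:,::-1])
E
```

```text
tcp [ 0.5915 -0.3694  0.0074] x [ 0.004 -0.003 -1.   ] z [ 0.995 -0.1    0.004] F [0.2 0.1 1.2] w 0.489 t 43.58
offset [ 2.73  0.02 -0.27] rot [0.005 0.004 0.002]
```

View pics/s8.png

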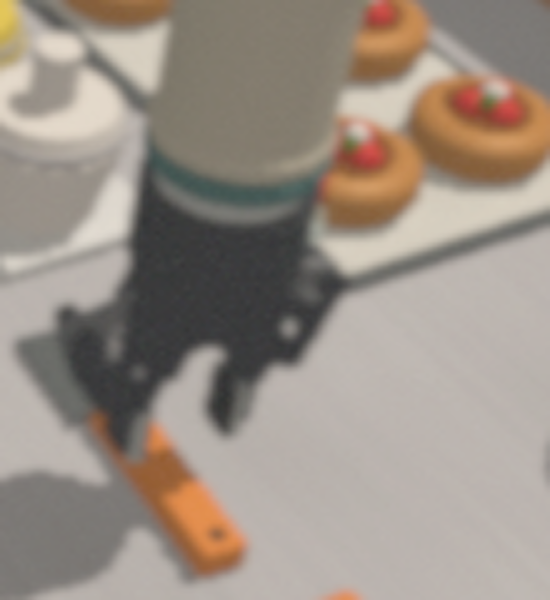

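```bash
python3 - <<'E'
from h import *
for z in(.0074,.03,.04,.05,.06):print(z,proj("side",[.5905,-.3694,z]).round(1))
print(proj("side",[.589,-.3693,.02]).round(1), back("side",(405.2,310.8),.045))
# handle centre in side view: corners px
i=cv2.imread("pics/side0.png");h=cv2.cvtColor(i,cv2.COLOR_BGR2HSV);m=cv2.inRange(h,(5,170,90),(18,255,255));m[:,:370]=0;m[:280]=0;m[345:]=0;m[:,425:]=0
p=np.argwhere(m)[:,::-1];w=np.array([back("side",q,.016) for q in p],np.float32)*1000
print(len(p),cv2.minAreaRect(w))
E
```

```text
0.0074 [401.4 320. ]
0.03 [402.7 313.5]
0.04 [403.3 310.5]
0.05 [403.9 307.6]
0.06 [404.6 304.6]
[401.6 316.6] [ 0.59064279 -0.37538025]
398 ((590.1364135742188, -372.00701904296875), (115.17411041259766, 25.893657684326172), 84.14604949951172)
```

step_arm:
  moves:
    - {"offset": [0.5, 0, -0.1], "rot": [0, 0, 0]}
    - {"offset": [1, 0, -0.1], "rot": [0, 0, 0]}
    - {"offset": [1.5, 0, -0.1], "rot": [0, 0, 0]}
    - {"offset": [2, 0, -0.1], "rot": [0, 0, 0]}
    - {"offset": [2.4, 0, -0.1], "rot": [0, 0, 0]}
    - {"offset": [2.4, 0, -0.1], "rot": [0, 0, 0]}
    - {"offset": [2.4, 0, -0.1], "rot": [0, 0, 0]}

```text
clock: 44.22
tcp_pos: [0.5904, -0.3693, -0.0169]
eef_rot: [0.077, 1.566, -0.08]
ft_force: [-0.2, -0.1, -0.6]
gripper_width: 0.485
```

step_arm:
  moves:
    - {"offset": [0.2, 0, 0], "rot": [0, 0, 0]}
    - {"offset": [0.4, 0, 0], "rot": [0, 0, 0]}
    - {"offset": [0.6, 0, 0], "rot": [0, 0, 0]}
    - {"offset": [0.6, 0, 0], "rot": [0, 0, 0]}

```text
clock: 44.55
tcp_pos: [0.5902, -0.3691, -0.0234]
eef_rot: [0.077, 1.567, -0.08]
ft_force: [-1.0, -0.0, -0.9]
gripper_width: 0.493
```

step_arm:
  moves:
    - {"offset": [0.2, 0, 0], "rot": [0, 0, 0]}
    - {"offset": [0.3, 0, 0], "rot": [0, 0, 0]}
    - {"offset": [0.3, 0, 0], "rot": [0, 0, 0]}

```text
clock: 44.8
tcp_pos: [0.59, -0.369, -0.0267]
eef_rot: [0.077, 1.567, -0.08]
ft_force: [-0.3, 0.2, 0.5]
gripper_width: 0.488
```

step_arm:
  moves:
    - {"offset": [0, 0, 0], "rot": [0, 0, 0]}
    - {"offset": [0, 0, 0], "rot": [0, 0, 0]}
    - {"offset": [0, 0, 0], "rot": [0, 0, 0]}
    - {"offset": [0, 0, 0], "rot": [0, 0, 0]}
    - {"offset": [0, 0, 0], "rot": [0, 0, 0]}
    - {"offset": [0, 0, 0], "rot": [0, 0, 0]}
  claw: 1.0
  grip_force: 40

```text
clock: 45.3
tcp_pos: [0.5902, -0.3691, -0.0265]
eef_rot: [0.077, 1.567, -0.08]
ft_force: [-0.2, 0.0, 1.1]
gripper_width: 0.27
```

step_arm:
  moves:
    - {"offset": [-0.5, 0, 0], "rot": [0, 0, 0]}
    - {"offset": [-1.5, 0, 0], "rot": [0, 0, 0]}
    - {"offset": [-4, 0, 0], "rot": [0, 0, 0]}
    - {"offset": [-7, 0, 0], "rot": [0, 0, 0]}
    - {"offset": [-10, 0, 0], "rot": [0, 0, 0]}
    - {"offset": [-13, 0, 0], "rot": [0, 0, 0]}
    - {"offset": [-14, 0, 0], "rot": [0, 0, 0]}
    - {"offset": [-14, 0, 0], "rot": [0, 0, 0]}
    - {"offset": [-14, 0, 0], "rot": [0, 0, 0]}

```text
clock: 46.05
tcp_pos: [0.5896, -0.3684, 0.1134]
eef_rot: [0.077, 1.567, -0.079]
ft_force: [-0.3, 1.0, -3.0]
gripper_width: 0.269
```

```bash
python3 - <<'E'
from h import *
from bench import capture
# rest pose fit: model points top view (lip tips z=.072) against px read from crop c2
go([.4333,-.3626,.1135],np.radians(-78.8))
t=capture("top");s=capture("side")
a=cv2.resize(t[225:295,395:455],(480,560),interpolation=2);b=cv2.resize(s[300:370,310:350+30],(320,560)) 
cv2.imwrite("pics/r1.png",np.hstack([a,cv2.resize(s[300:365,310:375],(320,320),interpolation=2) if 0 else cv2.copyMakeBorder(cv2.resize(s[300:365,310:375],(320,320),interpolation=2),0,240,0,0,0)])[:,:,::-1])
E
```

```text
tcp [ 0.5896 -0.3684  0.1134] x [ 0.003 -0.002 -1.   ] z [ 0.995 -0.1    0.003] F [-0.3  1.  -3. ] w 0.269 t 46.05
offset [ -0.05  -0.98 -15.61] rot [ 1.275e+00  3.000e-03 -1.000e-03]
```

View pics/r1.png

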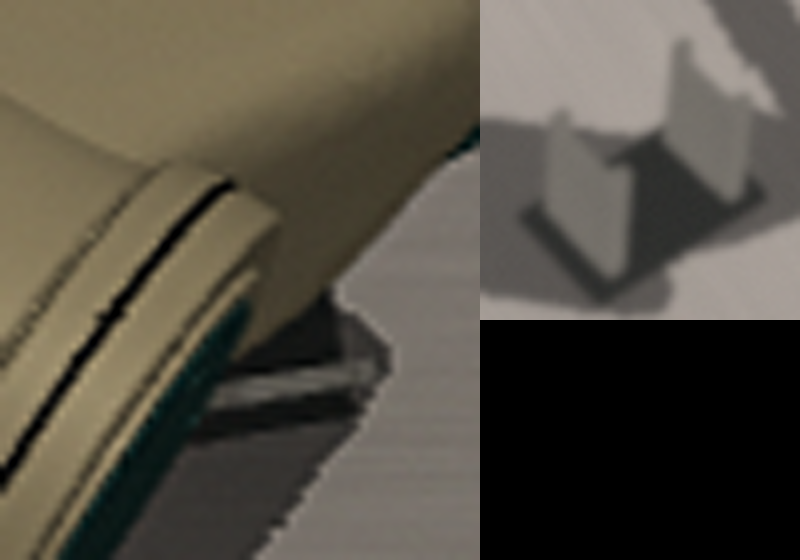

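```bash
python3 - <<'E'
from h import *
from scipy.optimize import least_squares
g=lambda c:(c[0]/3+375-.33,c[1]/3+180-.33)
s=lambda c:(c[0]/4.92+310-.4,c[1]/4.92+300-.4)
# (view,px,local)
O=[("side",s((205,42)),(.035,.020,.072)),("side",s((270,98)),(.035,-.020,.072)),("side",s((80,112)),(-.035,.020,.072)),("side",s((152,170)),(-.035,-.020,.072)),
("side",s((40,213)),(-.05,.03,.003)),("side",s((123,300)),(-.05,-.03,.003)),("side",s((285,192)),(.05,-.03,.003))]
T=[("top",g((183,197)),(.035,-.020,.072)),("top",g((135,206)),(.035,.020,.072)),("top",g((200,274)),(-.035,-.020,.072)),("top",g((148,284)),(-.035,.020,.072)),("top",g((110,200)),(.05,.03,.006))]
def res(p,D):
    c,q=np.cos(p[2]),np.sin(p[2]);r=[]
    for v,u,l in D:
        r+=list(proj(v,[p[0]+c*l[0]-q*l[1],p[1]+q*l[0]+c*l[1],l[2]])-u)
    return r
for D in(O,T,O+T):
    f=least_squares(res,[.433,-.363,.19],args=(D,));print(f.x.round(4),np.round(f.fun,1))
i=cv2.imread("pics/top0.png");cv2.imwrite("pics/r2.png",cv2.resize(i[232:292,400:450],(600,720)[:2] if 0 else (500,600),interpolation=2))
E
```

```text
[ 0.4392 -0.3622  0.2066] [ 0.  -0.4 -0.9 -0.8  0.9  0.  -1.7 -0.   0.1  0.4  0.3  0.6  1.4  0.2]
[ 0.4329 -0.3629  0.2   ] [-0.7  0.4  0.7 -0.1 -1.1  0.5  1.5 -0.2 -0.4 -0.6]
[ 0.437  -0.3629  0.2127] [-0.8  0.1 -1.7 -0.3  0.1  0.7 -2.4  0.6 -0.7  1.  -0.3  1.2  0.6  0.6
 -0.9 -1.2  0.6 -1.5 -1.  -1.1  1.7 -1.7 -0.6 -1.9]
```

View pics/r2.png

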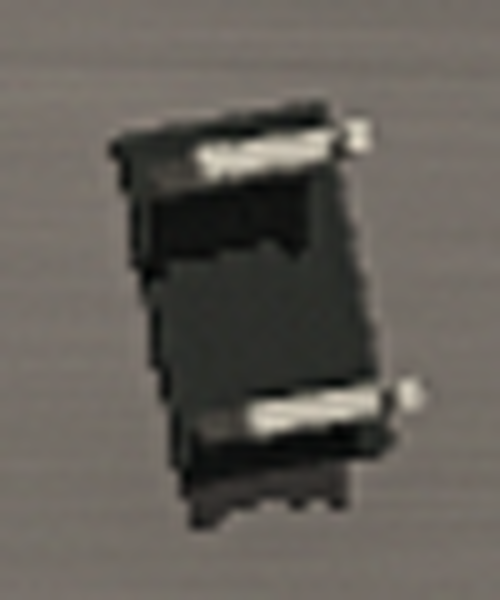

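```bash
python3 - <<'E'
from h import *
from scipy.optimize import least_squares
g=lambda c:(c[0]/10+400-.45,c[1]/10+232-.45)
a=back("top",g((267,153)),.06);b=back("top",g((314,406)),.06);print(a,b,(a+b)/2,np.linalg.norm(a-b),np.arctan2(*(a-b)[::-1]))
a=back("top",g((355,133)),.072);b=back("top",g((408,393)),.072);print("lips",a,b,np.linalg.norm(a-b),np.arctan2(*(a-b)[::-1]), (a+b)/2+.02*np.array([-np.sin(.2),np.cos(.2)]))
a=back("top",g((115,148)),.006);b=back("top",g((325,103)),.006);print("plate far",a,b,np.linalg.norm(a-b),(a+b)/2-.05*np.array([np.cos(.2),np.sin(.2)]),np.arctan2(*(b-a)[::-1])+np.pi/2)
E
```

```text
[ 0.46858133 -0.35475662] [ 0.40078663 -0.36752069] [ 0.43468398 -0.36113866] 0.06898581102863961 0.1860969218918143
lips [ 0.47341101 -0.37566953] [ 0.40436272 -0.38977057] 0.0704734377376982 0.20145002074806775 [ 0.43491348 -0.36311872]
plate far [ 0.4742061  -0.32389291] [ 0.48860117 -0.38311644] 0.06094787583395369 [ 0.43240031 -0.36343814] 0.23843943196366468
```

```bash
python3 - <<'E'
from h import *
go([.4345,-.3625,.1135],np.radians(-78.5))
E
```

```text
tcp [ 0.5885 -0.3676  0.1113] x [-0.001  0.    -1.   ] z [ 0.995 -0.1   -0.001] F [-0.8  1.2 -1. ] w 0.267 t 46.15
offset [ -0.21  -1.03 -15.38] rot [ 1.27e+00 -1.00e-03  0.00e+00]
```

step_arm:
  moves:
    - {"offset": [-0.2, -0.1, -1.2], "rot": [0.1, 0, 0]}
    - {"offset": [-0.2, -0.2, -2.5], "rot": [0.21, 0, 0]}
    - {"offset": [-0.2, -0.3, -4], "rot": [0.33, 0, 0]}
    - {"offset": [-0.2, -0.4, -5.5], "rot": [0.45, 0, 0]}
    - {"offset": [-0.2, -0.5, -7], "rot": [0.57, 0, 0]}
    - {"offset": [-0.2, -0.6, -8.5], "rot": [0.69, 0, 0]}
    - {"offset": [-0.2, -0.7, -10], "rot": [0.81, 0, 0]}
    - {"offset": [-0.2, -0.8, -11.5], "rot": [0.93, 0, 0]}
    - {"offset": [-0.2, -0.9, -13], "rot": [1.05, 0, 0]}
    - {"offset": [-0.2, -1, -14.2], "rot": [1.17, 0, 0]}
    - {"offset": [-0.2, -1, -15.4], "rot": [1.27, 0, 0]}
    - {"offset": [-0.2, -1, -15.4], "rot": [1.27, 0, 0]}
    - {"offset": [-0.2, -1, -15.4], "rot": [1.27, 0, 0]}
    - {"offset": [-0.2, -1, -15.4], "rot": [1.27, 0, 0]}
    - {"offset": [-0.2, -1, -15.4], "rot": [1.27, 0, 0]}
    - {"offset": [-0.2, -1, -15.4], "rot": [1.27, 0, 0]}

```text
clock: 47.48
tcp_pos: [0.435, -0.3621, 0.1131]
eef_rot: [1.059, 1.299, -1.058]
ft_force: [0.2, -0.5, -1.3]
gripper_width: 0.27
```

```bash
python3 - <<'E'
from h import *
go([.4345,-.3625,.037],np.radians(-78.5))
s=capture("side");cv2.imwrite("pics/r3.png",s[:,:,::-1])
# orange handle angle from side view at z~underside+.02
h=cv2.cvtColor(s,cv2.COLOR_RGB2HSV);m=cv2.inRange(h,(5,170,90),(18,255,255))
n,l,st,ce=cv2.connectedComponentsWithStats(m)
for k in range(1,n):
    if st[k,4]>80:
        p=np.argwhere(l==k)[:,::-1];w=np.array([back("side",q,.15) for q in p],np.float32)*1000;print(st[k],cv2.minAreaRect(w))
E
```

```text
tcp [ 0.435  -0.3621  0.1131] x [-0.     0.001 -1.   ] z [ 0.202 -0.979 -0.001] F [ 0.2 -0.5 -1.3] w 0.27 t 47.48
offset [ 7.61 -0.06  0.03] rot [ 0.002 -0.001  0.   ]
[ 86  30  23  12 169] ((166.59503173828125, 1892.2586669921875), (245.5438690185547, 109.74574279785156), 85.7545394897461)
[ 32  34  26  13 198] ((-87.01981353759766, 1896.816162109375), (110.43986511230469, 249.23941040039062), 3.389888048171997)
[409 195  22  16 220] ((778.3932495117188, -146.41293334960938), (72.46715545654297, 55.4774055480957), 53.533348083496094)
[383 202  23  17 228] ((697.2227172851562, -146.31094360351562), (70.62622833251953, 57.10415267944336), 52.38824462890625)
[430 213  24  18 268] ((778.192626953125, -238.94686889648438), (73.29672241210938, 57.264339447021484), 52.63427734375)
[434 233  46  30 512] ((743.5713500976562, -335.93035888671875), (147.7861328125, 63.631221771240234), 11.859188079833984)
[324 287  24  25 268] ((416.17388916015625, -363.83160400390625), (75.23640441894531, 28.075639724731445), 19.100696563720703)
[ 429  344   58   60 1126] ((518.8154907226562, -603.1728515625), (33.224544525146484, 121.65682983398438), 2.837019920349121)
[ 233  349   69   28 1078] ((230.505126953125, -444.21807861328125), (33.001548767089844, 121.96908569335938), 50.75975036621094)
```

step_arm:
  moves:
    - {"offset": [1.5, 0, 0], "rot": [0, 0, 0]}
    - {"offset": [3, 0, 0], "rot": [0, 0, 0]}
    - {"offset": [4.5, 0, 0], "rot": [0, 0, 0]}
    - {"offset": [5.3, 0, 0], "rot": [0, 0, 0]}
    - {"offset": [5.6, 0, 0], "rot": [0, 0, 0]}
    - {"offset": [5.6, 0, 0], "rot": [0, 0, 0]}
    - {"offset": [5.6, 0, 0], "rot": [0, 0, 0]}

```text
clock: 48.12
tcp_pos: [0.4351, -0.3626, 0.0577]
eef_rot: [1.059, 1.298, -1.059]
ft_force: [-0.1, -0.6, -2.1]
gripper_width: 0.269
```

```bash
python3 - <<'E'
from h import *
go([.4345,-.3625,.0335],np.radians(-78.5))
s=capture("side");a=cv2.resize(s[275:365,300:400],(660,594),interpolation=2)
a=np.clip(255*(a/255.)**.6,0,255).astype(np.uint8);cv2.imwrite("pics/r4.png",a[:,:,::-1])
E
```

```text
tcp [ 0.4351 -0.3626  0.0577] x [ 0. -0. -1.] z [ 0.201 -0.98   0.   ] F [-0.1 -0.6 -2.1] w 0.269 t 48.12
offset [ 2.42 -0.06 -0.02] rot [ 0.002  0.    -0.   ]
```

View pics/r4.png

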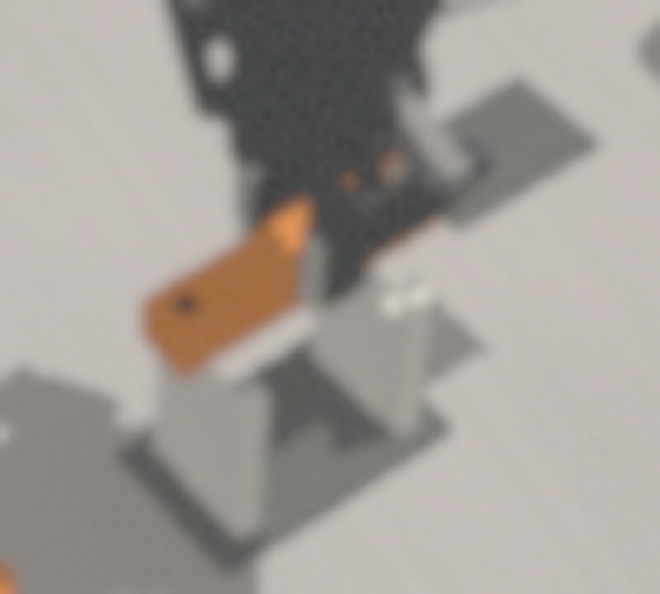

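The handle is above both forks and lined up with them, with the fingers in the gap between. Lowering.

step_arm:
  moves:
    - {"offset": [0.5, 0, 0], "rot": [0, 0, 0]}
    - {"offset": [0.9, 0, 0], "rot": [0, 0, 0]}
    - {"offset": [1.3, 0, 0], "rot": [0, 0, 0]}
    - {"offset": [1.7, 0, 0], "rot": [0, 0, 0]}
    - {"offset": [2, 0, 0], "rot": [0, 0, 0]}
    - {"offset": [2, 0, 0], "rot": [0, 0, 0]}
    - {"offset": [2, 0, 0], "rot": [0, 0, 0]}

```text
clock: 48.75
tcp_pos: [0.4351, -0.3627, 0.0376]
eef_rot: [1.059, 1.298, -1.059]
ft_force: [-0.7, -0.6, -1.5]
gripper_width: 0.27
```

step_arm:
  moves:
    - {"offset": [0.15, 0, 0], "rot": [0, 0, 0]}
    - {"offset": [0.3, 0, 0], "rot": [0, 0, 0]}
    - {"offset": [0.45, 0, 0], "rot": [0, 0, 0]}
    - {"offset": [0.45, 0, 0], "rot": [0, 0, 0]}

```text
clock: 49.08
tcp_pos: [0.4352, -0.3627, 0.0334]
eef_rot: [1.059, 1.298, -1.059]
ft_force: [0.3, 0.4, 1.5]
gripper_width: 0.271
```

step_arm:
  moves:
    - {"offset": [0, 0, 0], "rot": [0, 0, 0]}
    - {"offset": [0, 0, 0], "rot": [0, 0, 0]}
    - {"offset": [0, 0, 0], "rot": [0, 0, 0]}
    - {"offset": [0, 0, 0], "rot": [0, 0, 0]}
    - {"offset": [0, 0, 0], "rot": [0, 0, 0]}
    - {"offset": [-0.5, 0, 0], "rot": [0, 0, 0]}
    - {"offset": [-1.5, 0, 0], "rot": [0, 0, 0]}
    - {"offset": [-3, 0, 0], "rot": [0, 0, 0]}
    - {"offset": [-5, 0, 0], "rot": [0, 0, 0]}
    - {"offset": [-8, 0, 0], "rot": [0, 0, 0]}
    - {"offset": [-12, 0, 0], "rot": [0, 0, 0]}
    - {"offset": [-15, 0, 0], "rot": [0, 0, 0]}
    - {"offset": [-15, 0, 0], "rot": [0, 0, 0]}
    - {"offset": [-15, 0, 0], "rot": [0, 0, 0]}
  claw: 4.5

```text
clock: 50.25
tcp_pos: [0.4361, -0.3637, 0.1861]
eef_rot: [1.059, 1.293, -1.057]
ft_force: [0.2, -0.1, -0.3]
gripper_width: 0.526
```

```bash
python3 - <<'E'
from h import *
go([.60,.10,.24])
watch()
for n in("top","side"):
    s=capture(n);cv2.imwrite(f"pics/f_{n}.png",s[:,:,::-1])
    h=cv2.cvtColor(s,cv2.COLOR_RGB2HSV);m=cv2.inRange(h,(5,170,80),(18,255,255))
    k,l,st,ce=cv2.connectedComponentsWithStats(m)
    for j in range(1,k):
        if st[j,4]>80 and (310<ce[j][0]<400 if n=="side" else 380<ce[j][0]<450) and ce[j][1]>215:
            p=np.argwhere(l==j)[:,::-1];w=np.array([back(n,q,.078) for q in p],np.float32)*1000;print(n,st[j],cv2.minAreaRect(w))
E
```

```text
tcp [ 0.4361 -0.3637  0.1861] x [ 0.005 -0.003 -1.   ] z [ 0.201 -0.98   0.004] F [ 0.2 -0.1 -0.3] w 0.526 t 50.25
offset [ -5.44  25.4  -42.1 ] rot [ 0.     0.004 -0.004]
red [([397.4, 154.1], 295), ([244.4, 173.0], 513)]
yel [([318.4, 174.9], 537)]
gre [([281.5, 174.1], 548)]
whi [([329.9, 136.5], 114), ([264.6, 177.0], 229), ([300.6, 177.8], 244), ([349.4, 175.9], 732)]
spat [([201.1, 160.6], 382)]
top [401 304  41  45 543] ((262.55548095703125, -338.6782531738281), (28.77351188659668, 137.97671508789062), 50.86711502075195)
side [323 306  43  32 497] ((433.88861083984375, -367.9760437011719), (112.53529357910156, 29.415109634399414), 11.810225486755371)
```

step_arm:
  moves:
    - {"offset": [-2, 1, -1.5], "rot": [0, 0, 0]}
    - {"offset": [-4, 3, -5], "rot": [0, 0, 0]}
    - {"offset": [-5, 5, -8.5], "rot": [0, 0, 0]}
    - {"offset": [-5.4, 7.2, -12], "rot": [0, 0, 0]}
    - {"offset": [-5.4, 9.3, -15.5], "rot": [0, 0, 0]}
    - {"offset": [-5.4, 11.4, -19], "rot": [0, 0, 0]}
    - {"offset": [-5.4, 13.5, -22.5], "rot": [0, 0, 0]}
    - {"offset": [-5.4, 15.6, -26], "rot": [0, 0, 0]}
    - {"offset": [-5.4, 17.7, -29.5], "rot": [0, 0, 0]}
    - {"offset": [-5.4, 18, -30], "rot": [0, 0, 0]}
    - {"offset": [-5.4, 18, -30], "rot": [0, 0, 0]}
    - {"offset": [-5.4, 18, -30], "rot": [0, 0, 0]}

```text
clock: 51.4
tcp_pos: [0.5498, -0.0322, 0.2361]
eef_rot: [1.057, 1.301, -1.06]
ft_force: [-0.3, -1.0, -0.2]
gripper_width: 0.526
```

```bash
python3 - <<'E'
from h import *
go([.60,.10,.24]);watch()
for n in("top","side"):
    s=capture(n);cv2.imwrite(f"pics/g_{n}.png",s[:,:,::-1])
    h=cv2.cvtColor(s,cv2.COLOR_RGB2HSV);m=cv2.inRange(h,(5,170,80),(18,255,255))
    k,l,st,ce=cv2.connectedComponentsWithStats(m)
    for j in range(1,k):
        if st[j,4]>80 and (310<ce[j][0]<400 if n=="side" else 380<ce[j][0]<450) and ce[j][1]>215:
            p=np.argwhere(l==j)[:,::-1];w=np.array([back(n,q,.08) for q in p],np.float32)*1000;print(n,st[j],cv2.minAreaRect(w))
# residual vs seated prediction: side lid colours
s=cv2.imread("pics/g_side.png");h=cv2.cvtColor(s,cv2.COLOR_BGR2HSV)
i=cv2.imread("pics/side0.png")
for nm,(x,y,w,hh) in dict(mould=(268,158,34,24),jar=(406,242,36,46),pastry=(305,165,30,22)).items():
    print(nm,np.abs(s[y:y+hh,x:x+w].astype(int)-i[y:y+hh,x:x+w]).mean().round(1))
E
```

```text
tcp [ 0.5498 -0.0322  0.2361] x [-0.003  0.    -1.   ] z [ 0.202 -0.979 -0.001] F [-0.3 -1.  -0.2] w 0.526 t 51.4
offset [ -0.41   7.58 -11.94] rot [ 0.    -0.001  0.003]
red [([397.4, 154.1], 296), ([238.5, 169.6], 222)]
yel [([326.8, 174.0], 132)]
gre []
whi [([350.1, 175.5], 700)]
spat [([201.0, 160.6], 384), ([430.5, 259.5], 360), ([420.8, 325.2], 608)]
top [423 239  16  42 383] ((432.9765930175781, -361.1531066894531), (108.82395935058594, 25.160470962524414), 11.368104934692383)
top [400 302  42  47 657] ((263.31695556640625, -336.4126281738281), (32.38031768798828, 139.09658813476562), 50.86708068847656)
side [322 306  44  32 501] ((432.93804931640625, -369.451416015625), (112.24044036865234, 29.33433723449707), 11.81028938293457)
mould 0.9
jar 1.0
pastry 11.2
```

```bash
python3 - <<'E'
from bench import close_job
print(close_job())
E
```

```text
the job is handed in; nothing more can be done
None
```

I finished the job in the order asked and handed it in at about 51 s.

- **Spent pots:** Both black-lid pots stand in the blue tray. Each met the tray floor at the expected height, and the top picture after the second placing showed both standing. Nothing went near them after that.
- **Fresh pots:** All four were on the table. Red, yellow, green and white are each in the holder of their colour. Each made contact at its seated height, and the side picture showed all four flanges flush on the rims.
- **Spatula:** I took the small one, whose handle measured 109 x 23 mm. It touched the forks at the expected height. With the arm clear, the top camera put the handle at (0.433, -0.361), 11.4° from the base x axis, against about 11.5° for the rest. The side camera put it about 8 mm away in y. It mixes the handle's top and side faces, so I trusted the top view.
- **Bystanders:** The ring mould and spice jar look unchanged in the side view. The pastry's side-view patch differed, probably because the red pot now covers part of it. In the top view it is within half a pixel of where it started.

**What went wrong:**
- **Fingertip offset:** The fingertips are really about 31 mm higher than the reported TCP. My first grasp closed above the spent pot's knob and touched it with about 5 N. I corrected for this from then on.
- **Refused moves:** One set of moves was refused for missing `rot` fields, and nothing moved.
- **Final look:** By then I had used all my picture views, so the last check was by measurement only. It did not cover the tray, and the arm hid the green pot and parts of the red and yellow ones. I had measured all four fresh pots one step earlier, and they hadn't moved.

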